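# Restock the bar drawer from the spring-flap bin

## Task

Restock the drawer with polishing bars: first pull the drawer of the low chest well open, then slide the ramp-nosed prop under the rod on the side of the bin's spring flap until the flap stays up by itself, and lay every bar from the bin in the drawer. Then draw the prop back out so that the flap closes, leave the prop standing upright on the work surface, and push the drawer fully home. Leave everything else where it is.

Things in the scene. Friction and masses are not known exactly. Their poses are not given: they have to be found in the camera images.
- bin: Fixed grey feed bin, open-topped box 162 (x) x 262 (y) x 70 high, walls 6 thick, a plywood floor inside 26 mm above the work surface; origin at the centre of its underside. Its x axis points from its front wall to its far wall, where the flap is hinged; the yaw varies a little.
- bin_hinge (a point): Middle of the flap's hinge line, which runs along the bin's y axis at the far rim (81 mm behind the bin's centre, 70.5 mm up); same axes as the bin.
- flap (a joint): Angle of the bin's aluminium flap, rad: 0 shut (flat on the bin, covering it), 1.57 upright, stop 1.75. Spring and weight shut it from any angle (about 1.3 N to lift it at its rod). 168 long from hinge to front, 258 wide, 4 thick, front edge 10 high.
- flap_rod (a point): Point on the flap's lifting rod, 85 mm out from the bin's -y side; turns with the flap. The smooth steel rod, 8 thick, sticks out level along the bin's -y from the flap's edge, to 110 mm from the bin's side. Shut: its centre is 72.5 mm above the work surface, 50 mm in front of the hinge; opening carries it up and back on a 50 mm radius about the hinge.
- prop_grip (a point): Grip point on the post of the loose wooden prop (0.7 to 0.9 kg): mid-post, 150 mm above the underside; x points to the prop's nose, y across, z up. Post 50 (x) x 30 (y), 175 high in all; foot plate 170 x 80 x 10, from 45 mm behind this point to 125 ahead.
- prop_nose (a point): Top of the prop's nose, 105 mm ahead of prop_grip, 50 mm up: foot of a ramp 30 wide that rises to 110 mm up at the post's front face (25 mm ahead of prop_grip). Pushed nose first along the bin's x, it lifts the rod up the ramp, then by the post's face; with that face 4 to 10 mm in front of the hinge the flap is about upright and the prop stays by weight and friction.
- chest_drawer0 (a joint): Travel of the chest's drawer, m: 0 shut, 0.1256 fully open, drawn to the chest's -x (towards the robot). About 1 N of friction; stays where left. The chest is a fixed grey case 190 (x) x 270 (y) x 85 high.
- chest_drawer0_handle (a point): Middle of the drawer's steel handle: a level bar 11 thick, 120 long along the chest's y, its centre line 35 mm out from the drawer's front, 47 mm above the work surface. x axis points from the robot into the chest. Moves with the drawer.
- drawer_floor (a point): Centre of the drawer's inner floor, 22 mm above the work surface; moves with the drawer, axes as the chest's. Inside 145 (x) x 228 (y), walls 6 thick, 41 high over the floor; front panel 15 thick, top 53 mm above the floor. Fully open, what is more than 50 mm behind this point (+x) is under the chest's top.
- bar0_center (a point): Centre of a loose bar of polishing compound (one of up to three alike; some may be absent): a block 39 (x) x 89 (y) x 30 high, 0.15 to 0.27 kg, at first flat on the bin's floor under the flap, long axis about along the bin's x. This point is 15 mm above its underside. Bars lie about 68 mm apart across the bin.
- bar1_center (a point): Centre of a loose bar of polishing compound (one of up to three alike; some may be absent): a block 39 (x) x 89 (y) x 30 high, 0.15 to 0.27 kg, at first flat on the bin's floor under the flap, long axis about along the bin's x. This point is 15 mm above its underside. Bars lie about 68 mm apart across the bin.
- bar2_center (a point): Centre of a loose bar of polishing compound (one of up to three alike; some may be absent): a block 39 (x) x 89 (y) x 30 high, 0.15 to 0.27 kg, at first flat on the bin's floor under the flap, long axis about along the bin's x. This point is 15 mm above its underside. Bars lie about 68 mm apart across the bin.
- oil_bottle: White oil bottle, 30 x 50 x 84, standing at the back; a bystander. Origin under its centre.
- handpiece: Rotary handpiece, 25 x 170 x 25, lying in front of the bin; a bystander. Origin under its centre.
- paste_pot: Paste pot with lid, 57 across, 36 high, on the chest's top; a bystander. Origin under its centre.

How it is judged:
By the outcome, as a careful person would: the job done as asked, in the order asked, and still so for the second after the job is handed in, with the robot touching nothing.
Of bar0, bar1, bar2 only 2 to 3 are there at a start; the rules pass over those that are not, and their reading is None.
At some moment in a run one of prop may be knocked a few centimetres aside while the robot is not near it.
Once in a run the grip may slacken for a moment while it holds something.
It also fails if it takes over 210 s, if anything falls off the work surface, if the arm or the gripper's body presses on something with over 40 N, if the wrist force passes 120 N, or if a joint passes its speed limit or range.

## Robot

A 6-joint arm with a two-finger parallel gripper is mounted at the origin on a cart in front of the work surface, level with it; the furniture and walls round the work are solid. World frame = base frame: x ahead of the robot, y to its left, z up, the work surface at z = 0. Lengths are in m, angles in rad, forces in N, time in s.
With the tool pointing down it reaches from about 0.425 to 0.95 m from the base axis. Payload 3.5 kg.
Tool frame: the origin (TCP) lies on the centre line of the jaws, within the pads' length; the fingertips stand 25 mm ahead of it and the grasp point (between the pads) lies 6 mm ahead of it; y points along the fingers, z is the direction in which the jaws open and shut, and the axes are right-handed (so a half turn about y gives the same grasp; the last joint's range is limited). The gripper opens to 85 mm and grips with 20 to 120 N. Pads are 22 mm wide; open, the fingers measure 114 mm over their backs; the gripper's body (76 mm by 85 mm) begins 54 mm behind the grasp point. The pads swing forward as they close: fully open they stand 13 mm farther back than shut.
Start: joints at [-1.363, 0.286, 1.577, -0, 1.279, -0.15], TCP at [0.236, -0.632, 0.218] pointing down, gripper open.
Joint ranges: [-2.77, 2.77], [-0.9, 2.22], [0.21, 2.48], [-1.53, 4.67], [0.24, 2.81], [-2.84, 2.84]. Speed limits (rad/s): [2.79, 2.79, 3.14, 3.14, 3.14, 3.14].

## Interface

Orientations are given as a unit quaternion [x, y, z, w].
In Python, from plant import ctrl gives the robot as it stands.
- The arm moves only by the tool arm_command, never from a script. Its argument "steps" is a list of rows, each an object with "hand": the opening, from 0 (shut) to 1 (fully open); "travel": the shift along the tool's x, y, z in units of 0.3 m (1.0 is 0.3 m), a list of three; "rotation": the turn, a rotation vector about the tool's x, y, z in units of 30 degrees (1.0 is 30 degrees), a list of three. A call has 1 to 20 rows; each row shifts and turns the pose as measured when the row begins, along the tool's axes as they then stand; what a row does not reach is not made up. A row lasts 1/8 s, in which the tool goes at most 62.5 mm and 10.7 degrees, less where a joint would pass 70% of its speed; a pose out of reach is approached as far as the arm can. A call with a number of a shift or a turn outside -1 to 1 is refused whole. A call with a gripper value outside its range is refused whole. The fingers move at their own pace and stop on an object; "grip_force" is the grip in N (left out, the last holds). Time passes only in rows, so rows that do not move let the fingers close. It gives the time, the measured TCP pose, the force and the opening at its end, in the units of the state.
- ctrl.get_state(): the state, without advancing time (a new reading comes with each control period).
- ctrl.read_camera(name): name is "scene" or "top" or "wrist"; returns (picture, depth): 420x560x3 uint8, blue, green, red; 420x560 float32, m along the optical axis (not along the pixel's ray), 0 where there is no reading.
- ctrl.camera_params(name): a dict with "fx", "fy", "cx", "cy" (pixels), "extrinsics" (4x4, takes a point from camera to world coordinates); the wrist camera has in their place "tool_from_camera" (4x4, takes a point from camera to tool coordinates, whose origin is the TCP and whose axes are the tool frame's). Camera axes: x right, y down, z forward; pixel columns grow to the right and rows downward; lengths in m; the calibration is good to about 2 mm. A picture is of the moment at which its call begins: read the wrist's pose just before it. camera_params takes no time and is no camera call.
- ctrl.sign_off(): hands the job in, once; it reports no verdict.
Trained networks look in the newest picture that a camera, given by its name, has taken for a name from the list of things; names that differ only in an ending like _2 or _b are one class to them, and where a whole thing is asked for, a point or a joint stands for the part that bears it (a point fixed in the world has none). Each returns a list of dicts, best first, with "score" (0 to 1); they miss things now and then, are a little off and sometimes report something else, mostly with a low value. They report only what shows in the picture. A call takes as long as a camera call.
- ctrl.masks_of(camera, thing): "region" (420x560 bool, what is visible of it) and "at" ([column, row] in pixels, amid what is visible of it).
The state is a dict: "time": time; "qpos": joint angles; "dq": joint speeds; "joint_efforts": joint torques, N m; "eef_pos": TCP position; "tcp_rot": TCP orientation; "contact_force": force on the tool from outside, world axes, zero at the start; "wrist_torque": the same for the moment, N m; "opening": opening from 0.0 (shut) to 1.0 (fully open).
Only numpy, scipy, OpenCV 4.12 (cv2) and the standard library are available. Lean on these libraries where they do the work, as an engineer would, in place of code of your own. Each camera call takes 0.05 s, during which the arm holds its last target.

## Working session

There is one attempt and no reset: what is moved stays moved. The work goes in short steps, Python scripts to look and compute and a tool call to move; the robot and the scene stay as the last step left them, time stands still between calls to the robot, and variables do not carry over. Pictures are saved under pics/ and viewed, and the job is handed in when it is done.

Besides the shell and the picture viewer there is one more tool, called after ">>>" as name([rows], argument=value, ...), one row to a line, values as JSON. arm_command: Moves the arm, as the interface text tells. Shifts and turns lie within -1 to 1; 1 stands for 0.3 m of shift or 30 degrees of turn. Its arguments: {"type":"object","properties":{"steps":{"type":"array","items":{"type":"object","properties":{"hand":{"type":"number"},"travel":{"type":"array","items":{"type":"number","minimum":-1,"maximum":1}},"rotation":{"type":"array","items":{"type":"number","minimum":-1,"maximum":1}}}}},"grip_force":{"type":"number"}},"required":["steps"]}

```bash
ls; mkdir -p pics
cat > h.py <<'E'
import numpy as np, cv2
from plant import ctrl
from scipy.spatial.transform import Rotation as R
def st():
    s=ctrl.get_state(); return s
def shot(n,fn):
    s=ctrl.get_state()
    im,d=ctrl.read_camera(n); cv2.imwrite(f'pics/{fn}.png',im)
    p=ctrl.camera_params(n)
    if 'extrinsics' in p: E=np.array(p['extrinsics'])
    else:
        T=np.eye(4);T[:3,:3]=R.from_quat(s['tcp_rot']).as_matrix();T[:3,3]=s['eef_pos'];E=T@np.array(p['tool_from_camera'])
    v,u=np.mgrid[0:420,0:560]
    P=np.stack([(u-p['cx'])/p['fx']*d,(v-p['cy'])/p['fy']*d,d],-1)@E[:3,:3].T+E[:3,3]
    P[d==0]=np.nan
    return im,d,P,E,p
def proj(n_E,p,X):
    Y=np.linalg.inv(n_E)@np.append(X,1); return p['fx']*Y[0]/Y[2]+p['cx'],p['fy']*Y[1]/Y[2]+p['cy']
E
python3 - <<'E'
from h import *
s=st();print({k:np.round(v,3) for k,v in s.items()})
print(R.from_quat(s['tcp_rot']).as_matrix().round(3))
for n in ['scene','top','wrist']:
    im,d,P,E,p=shot(n,n+'0');print(n,E.round(3).tolist(),p['fx'])
print(st()['time'])
E
```

```text
pics
{'time': np.float64(0.0), 'qpos': array([-1.363,  0.287,  1.578,  0.   ,  1.279, -0.15 ]), 'dq': array([-0.001,  0.   , -0.001,  0.002, -0.   , -0.   ]), 'joint_efforts': array([ 0.0000e+00, -4.0598e+01, -2.9263e+01, -0.0000e+00,  6.0000e-03,
        0.0000e+00]), 'eef_pos': array([ 0.236, -0.632,  0.217]), 'tcp_rot': array([-0.126,  0.697, -0.695,  0.126]), 'contact_force': array([-0.248,  0.498,  0.649]), 'wrist_torque': array([-0.002, -0.034,  0.044]), 'opening': np.float64(1.003)}
[[-0.937 -0.     0.35 ]
 [-0.35   0.002 -0.937]
 [-0.    -1.    -0.002]]
scene [[-0.528, -0.754, 0.392, 0.102], [-0.849, 0.464, -0.252, 0.324], [0.008, -0.466, -0.885, 1.144], [0.0, 0.0, 0.0, 1.0]] 436.99760941702914
top [[0.008, -0.991, 0.137, 0.387], [-1.0, -0.011, -0.022, 0.042], [0.023, -0.136, -0.99, 1.322], [0.0, 0.0, 0.0, 1.0]] 510.03050042247014
wrist [[0.35, -0.892, -0.286, 0.31], [-0.937, -0.334, -0.104, -0.604], [-0.003, 0.304, -0.953, 0.372], [0.0, 0.0, 0.0, 1.0]] 316.45113871377504
0.15
```

View pics/scene0.png

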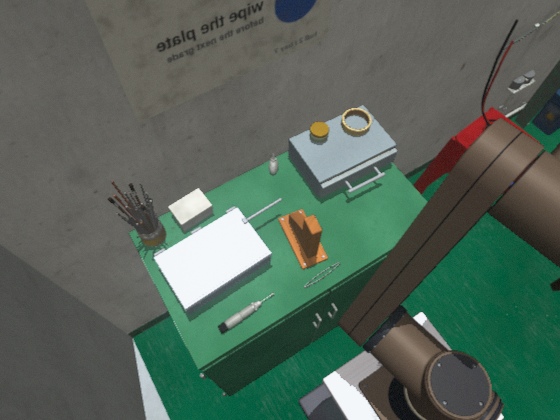

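View pics/top0.png

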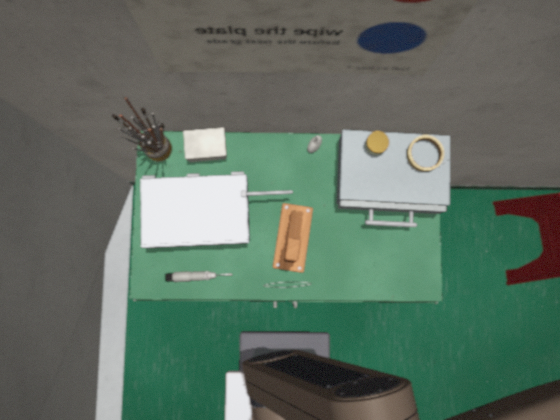

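Run:
```python
from h import *
for n in ['top','scene']:
    im,d,P,E,p=shot(n,n+'1')
    for t in ['bin','flap','flap_rod','prop_grip','chest_drawer0','chest_drawer0_handle','oil_bottle','handpiece','paste_pot']:
        r=ctrl.masks_of(n,t)
        for q in r[:2]:
            m=q['region'];X=P[m];X=X[~np.isnan(X[:,0])]
            print(n,t,round(q['score'],2),np.round(q['at']),m.sum(),np.percentile(X,[2,50,98],axis=0).round(3).tolist())
            rr=cv2.minAreaRect(X[:,:2].astype(np.float32)*1000); print('    ',np.round(rr[0]),np.round(rr[1]),round(rr[2],1))
print(st()['time'])
```

```text
top bin 0.73 [192. 210.] 7636 [[0.464, 0.108, 0.067], [0.549, 0.238, 0.074], [0.632, 0.366, 0.08]]
     [559. 188.] [186. 373.] 3.4
top bin 0.37 [291. 238.] 1991 [[0.407, -0.046, 0.005], [0.483, -0.001, 0.012], [0.567, 0.038, 0.177]]
     [489.  -4.] [ 80. 170.] 81.9
top flap 0.94 [196. 210.] 7276 [[0.466, 0.11, 0.069], [0.548, 0.239, 0.074], [0.628, 0.365, 0.08]]
     [549. 187.] [170. 371.] 2.6
top flap_rod 0.89 [196. 210.] 7285 [[0.466, 0.11, 0.069], [0.548, 0.239, 0.074], [0.628, 0.364, 0.08]]
     [551. 186.] [169. 371.] 3.2
top prop_grip 0.47 [312. 144.] 180 [[0.715, -0.076, -0.001], [0.729, -0.058, 0.034], [0.752, -0.043, 0.077]]
     [735. -60.] [31. 46.] 64.5
top prop_grip 0.38 [199. 210.] 7618 [[0.465, 0.109, 0.067], [0.549, 0.238, 0.074], [0.632, 0.366, 0.08]]
     [559. 197.] [189. 387.] 3.1
top chest_drawer0 0.69 [391. 210.] 1204 [[0.518, -0.372, 0.004], [0.56, -0.246, 0.067], [0.575, -0.125, 0.077]]
     [ 546. -250.] [262.  58.] 87.4
top chest_drawer0_handle 0.82 [390. 210.] 1224 [[0.518, -0.372, 0.022], [0.561, -0.248, 0.068], [0.575, -0.124, 0.077]]
     [ 546. -250.
[... 1455 characters left out ...]
ottle 0.47 [275. 163.] 130 [[0.716, -0.072, 0.003], [0.726, -0.054, 0.031], [0.738, -0.043, 0.063]]
     [726. -58.] [33. 25.] 89.4
scene handpiece 0.74 [238. 312.] 470 [[0.375, 0.196, -0.002], [0.386, 0.26, 0.021], [0.404, 0.314, 0.027]]
     [390. 253.] [ 31. 129.] 1.5
scene handpiece 0.42 [213. 258.] 6836 [[0.463, 0.11, 0.009], [0.54, 0.245, 0.074], [0.632, 0.366, 0.079]]
     [574. 187.] [216. 375.] 3.6
scene paste_pot 0.87 [321. 130.] 353 [[0.689, -0.232, 0.087], [0.71, -0.201, 0.12], [0.741, -0.18, 0.125]]
     [ 740. -227.] [ 57. 122.] 51.5
scene paste_pot 0.41 [302. 233.] 1782 [[0.408, -0.044, 0.002], [0.458, 0.01, 0.027], [0.571, 0.039, 0.176]]
     [492. -11.] [ 92. 177.] 81.2
1.15
```

```bash
cat >> h.py <<'E'
def rect(P,zlo,zhi,xr,yr,show=None):
    m=(P[...,2]>zlo)&(P[...,2]<zhi)&(P[...,0]>xr[0])&(P[...,0]<xr[1])&(P[...,1]>yr[0])&(P[...,1]<yr[1])
    m=cv2.morphologyEx(m.astype(np.uint8),cv2.MORPH_OPEN,np.ones((2,2)))>0
    X=P[m]
    if len(X)<5: print('few');return None
    r=cv2.minAreaRect((X[:,:2]*1000).astype(np.float32))
    print(len(X),np.round(r[0],1),np.round(r[1],1),round(r[2],2),'z',np.percentile(X[:,2],[5,50,95]).round(4));return X
E
cat > m1.py <<'E'
from h import *
for n in ['top','scene']:
    im,d,P,E,p=shot(n,n+'2'); print(n)
    print('flap');rect(P,.062,.09,(.45,.65),(.108,.4))
    print('rod');rect(P,.05,.09,(.5,.65),(-.02,.09))
    print('prop foot');rect(P,.006,.018,(.38,.62),(-.08,.09))
    print('prop post top');rect(P,.165,.19,(.38,.62),(-.08,.09))
    print('ramp');rect(P,.035,.165,(.38,.55),(-.08,.09))
    print('chest top');rect(P,.08,.092,(.5,.8),(-.45,-.08))
    print('handle');rect(P,.035,.06,(.48,.545),(-.35,-.15))
    print('panel');rect(P,.06,.078,(.53,.6),(-.45,-.08))
    c=im[120:310,120:460]; cv2.imwrite(f'pics/{n}_z.png',cv2.resize(c,None,fx=2.3,fy=2.3,interpolation=3))
E
python3 m1.py
```

```text
top
flap
7430 [528.4 232.8] [100.3 325.1] 32.75 z [nan nan nan]
rod
302 [572.1  13.7] [147.2  76.9] 46.14 z [nan nan nan]
prop foot
1138 [486.3  -7.7] [ 80.1 170.3] 81.76 z [nan nan nan]
prop post top
292 [450.1  -7.4] [28.1 66.2] 53.54 z [nan nan nan]
ramp
355 [488.1  -8.7] [ 34.1 132.5] 82.05 z [0.0085 0.078  0.1053]
chest top
6365 [ 674.3 -412.6] [213.7 626.7] 0.37 z [nan nan nan]
handle
261 [ 531.1 -260.1] [ 31.2 142. ] 0.77 z [nan nan nan]
panel
728 [ 693.  -699.3] [25.3  4.1] 113.15 z [nan nan nan]
scene
flap
6238 [556.  230.8] [173.1 285.3] 6.55 z [nan nan nan]
rod
214 [552.3  32.7] [107.6 159.6] 87.5 z [-0.0016  0.0719  0.0912]
prop foot
673 [487.4  -3.3] [ 68.6 170.3] 79.1 z [nan nan nan]
prop post top
237 [470.2 -36. ] [ 35.3 134.8] 38.96 z [nan nan nan]
ramp
606 [482.  -25.5] [ 73.8 124.1] 81.4 z [nan nan nan]
chest top
3861 [ 676.9 -406.4] [215.4 625.1] 0.4 z [nan nan nan]
handle
181 [ 538.  -264.7] [155.5  42.9] 89.59 z [-0.0027  0.0489  0.0547]
panel
618 [ 638.  -444.8] [111.  660.5] 17.38 z [nan nan nan]
```

View pics/top_z.png

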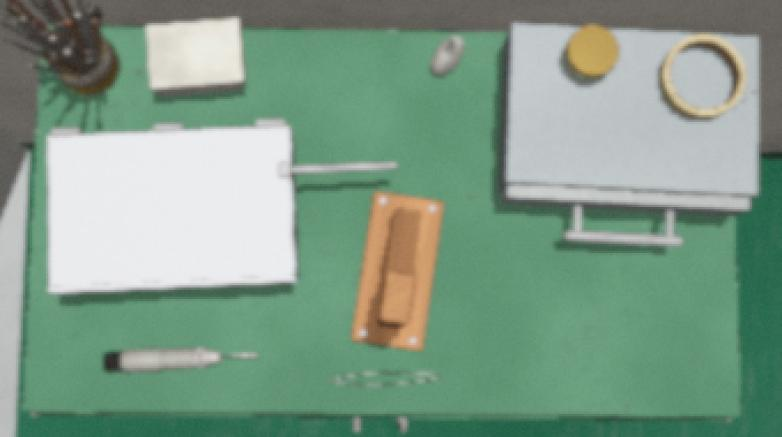

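View pics/scene_z.png

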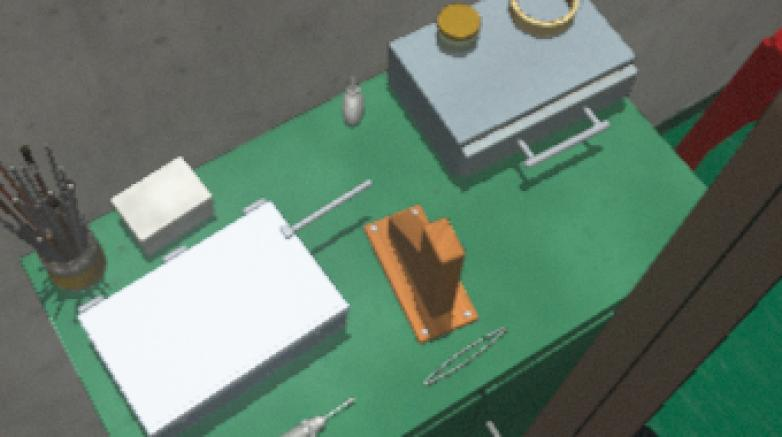

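```bash
sed -i 's/    m=cv2.morph.*/    m=(cv2.morphologyEx(m.astype(np.uint8),cv2.MORPH_OPEN,np.ones((2,2)))>0)\&m/' h.py
python3 m1.py
cat > m2.py <<'E'
from h import *
# edge-line fits
for n in ['top','scene']:
    im,d,P,E,p=shot(n,n+'3'); print(n)
    def cl(zlo,zhi,xr,yr): 
        m=(P[...,2]>zlo)&(P[...,2]<zhi)&(P[...,0]>xr[0])&(P[...,0]<xr[1])&(P[...,1]>yr[0])&(P[...,1]<yr[1]); return P[m]
    def edge(X,ax,w,end,pct):
        o=1-ax; bins=np.arange(X[:,o].min()+.012,X[:,o].max()-.012,w);L=[]
        for b in bins:
            q=X[(X[:,o]>=b)&(X[:,o]<b+w)]
            if len(q)>3: L.append((b+w/2,np.percentile(q[:,ax],pct)))
        L=np.array(L);k=np.polyfit(L[:,0],L[:,1],1);r=L[:,1]-np.polyval(k,L[:,0]);g=abs(r)<2*r.std()+1e-9;k=np.polyfit(L[g,0],L[g,1],1)
        return k
    X=cl(.066,.09,(.44,.66),(.107,.39))
    kf=edge(X,0,.01,'min',1);kb=edge(X,0,.01,'max',99);print('flap front x=',kf.round(4),'back',kb.round(4),'at y=.237',np.polyval(kf,.237),np.polyval(kb,.237), 'y ends',X[:,1].min(),X[:,1].max())
    X=cl(.06,.09,(.5,.65),(-.02,.09)); k=np.polyfit(X[:,1],X[:,0],1); print('rod x=',k.round(4),np.polyval(k,.02).round(4),'yend',X[:,1].min(),X[:,2].mean())
    X=cl(.08,.092,(.55,.78),(-.39,-.1)); k=edge(X,0,.01,'min',1);kl=edge(X,1,.01,'max',99);kr=edge(X,1,.01,'min',1);print('chest front',k.round(4),np.polyval(k,-.25),'left y',kl.round(4),'right',kr.round(4),np.polyval(kl,.65),np.polyval(kr,.65))
    X=cl(.042,.06,(.50,.535),(-.35,-.15));k=np.polyfit(X[:,1],X[:,0],1);print('handle',k.round(4),np.polyval(k,-.25),X[:,1].min(),X[:,1].max(),X[:,2].max())
E
python3 m2.py
```

```text
top
flap
7225 [549.  239.4] [174.8 263.6] 2.92 z [0.0694 0.0737 0.0784]
rod
235 [563.6  15.1] [138.9  68. ] 43.96 z [0.058  0.0739 0.0864]
prop foot
975 [487.1  -5.8] [ 76.9 167.6] 81.87 z [0.0067 0.0102 0.0145]
prop post top
260 [4.479e+02 3.000e-01] [27.3 47.9] 81.34 z [0.1707 0.1742 0.1775]
ramp
298 [485.9  -5.1] [ 27.6 125. ] 81.55 z [0.0548 0.0799 0.1031]
chest top
5860 [ 673.8 -263. ] [350.2 211.5] 89.84 z [0.0811 0.0848 0.0888]
handle
194 [ 528.5 -251.5] [ 25.7 124.1] 0.34 z [0.0468 0.0514 0.0559]
panel
616 [ 564.8 -252. ] [264.4  15.4] 87.27 z [0.0655 0.0717 0.0758]
scene
flap
6051 [549.3 238.3] [174.7 264.7] 3.4 z [0.0699 0.0737 0.0781]
rod
155 [565.1  17.1] [130.6  68.6] 41.38 z [0.0566 0.0734 0.0872]
prop foot
614 [487.6  -5.1] [ 79.3 166.8] 81.96 z [0.0066 0.0099 0.0139]
prop post top
208 [4.481e+02 4.000e-01] [30.6 45.7] 81.65 z [0.1697 0.1741 0.177 ]
ramp
555 [485.5  -4. ] [ 30.9 123.5] 80.97 z [0.0471 0.0851 0.1533]
chest top
3502 [ 676.  -265.5] [360.5 214.8] 89.97 z [0.0812 0.0846 0.0881]
handle
116 [ 526.  -250.4] [ 22.8 126.1] 2.44 z [0.0449 0.0497 0.0544]
panel
49
[... 304 characters left out ...]
t [0.0437 0.5853] 0.5743481356686259 left y [-0.0338 -0.1009] right [-0.0039 -0.3842] -0.1228479742531039 -0.3867724493802532
handle [0.0311 0.5312] 0.5233879907434621 -0.31417649786642143 -0.18561191588406623 0.057332767859069156
scene
flap front x= [-0.0612  0.4788] back [-0.0541  0.6461] at y=.237 0.4643226885897337 0.6332478542473263 y ends 0.10720079308149708 0.3753817243908765
rod x= [0.8887 0.5398] 0.5575 yend -0.01961877400465556 0.07415331281596405
chest front [0.0434 0.5865] 0.575620254540633 left y [-0.0394 -0.0972] right [-0.0008 -0.3856] -0.12285339522216049 -0.3861252793619561
handle [0.0369 0.5337] 0.5244858954847267 -0.3148504046137825 -0.1850153327443516 0.055394133677832746
```

>>> arm_command([
  {"hand": 0.4,"travel": [0,0,0],"rotation": [0,-0.32,0]},
  {"hand": 0.4,"travel": [0,0,0],"rotation": [0,-0.32,0]},
  {"hand": 0.4,"travel": [0,0,0],"rotation": [0,-0.32,0]},
  {"hand": 0.4,"travel": [0,0,0],"rotation": [0,-0.32,0]},
  {"hand": 0.4,"travel": [0,0,0],"rotation": [0,-0.32,0]},
  {"hand": 0.4,"travel": [0,0,0],"rotation": [0,-0.32,0]},
  {"hand": 0.4,"travel": [0,0,0],"rotation": [0,-0.32,0]},
])

```text
time: 2.33
eef_pos: [0.2364, -0.6322, 0.2185]
tcp_rot: [-0.5, 0.5, -0.5, 0.5]
contact_force: [0.4, -0.9, 0.1]
opening: 0.401
```

```bash
cat > go.py <<'E'
import sys
from h import *
# usage: go.py x y z thetadeg  -> tool-frame shift in units, and yaw turn
s=st();T=R.from_quat(s['tcp_rot']).as_matrix();p=np.array(s['eef_pos'])
a=[float(v) for v in sys.argv[1:]]
th=np.degrees(np.arctan2(T[1,2],T[0,2]))
print('t',round(s['time'],2),'pos',p.round(4),'th',round(th,2),'tilt y',T[:,1].round(3),'open',round(s['opening'],3),'F',np.round(s['contact_force'],1),'q6',round(s['qpos'][5],2))
if len(a)>=3:
    d=T.T@(np.array(a[:3])-p)/0.3; n=int(np.ceil(np.abs(np.linalg.norm(d))/0.2))
    print('shift units',d.round(3),'rows',n,'each',(d/max(n,1)).round(3))
if len(a)>3:
    dd=(a[3]-th+180)%360-180; tgt=np.array([[np.sin(np.radians(a[3])),0,np.cos(np.radians(a[3]))],[-np.cos(np.radians(a[3])),0,np.sin(np.radians(a[3]))],[0,-1,0]])
    rv=R.from_matrix(T.T@tgt).as_rotvec(degrees=True)/30
    print('turn units',rv.round(3),'rows',int(np.ceil(np.linalg.norm(rv)/.34)))
E
python3 go.py 0.5235 -0.25 0.14 -2.5
```

```text
t 2.33 pos [ 0.2364 -0.6322  0.2185] th -0.08 tilt y [-0. -0. -1.] open 0.401 F [ 0.4 -0.9  0.1] q6 -1.36
shift units [-1.275  0.261  0.955] rows 9 each [-0.142  0.029  0.106]
turn units [0.    0.081 0.   ] rows 1
```

>>> arm_command([
  {"hand": 0.3,"travel": [-0.142,0,0.106],"rotation": [0,0,0]},
  {"hand": 0.3,"travel": [-0.142,0,0.106],"rotation": [0,0,0]},
  {"hand": 0.3,"travel": [-0.142,0,0.106],"rotation": [0,0,0]},
  {"hand": 0.3,"travel": [-0.142,0,0.106],"rotation": [0,0,0]},
  {"hand": 0.3,"travel": [-0.142,0,0.106],"rotation": [0,0,0]},
  {"hand": 0.3,"travel": [-0.142,0,0.106],"rotation": [0,0,0]},
  {"hand": 0.3,"travel": [-0.142,0,0.106],"rotation": [0,0,0]},
  {"hand": 0.3,"travel": [-0.142,0,0.106],"rotation": [0,0,0]},
  {"hand": 0.3,"travel": [-0.142,0,0.106],"rotation": [0,0,0]},
  {"hand": 0.3,"travel": [0,0,0],"rotation": [0,0.08,0]},
])

```text
time: 3.58
eef_pos: [0.5317, -0.2386, 0.2197]
tcp_rot: [0.488, -0.509, 0.513, -0.489]
contact_force: [-0.7, -0.4, 0.1]
opening: 0.3
```

```bash
python3 go.py 0.5235 -0.25 0.053 -2.5
python3 - <<'E'
from h import *
im,d,P,E,p=shot('wrist','w1')
X=P[(P[...,2]>.04)&(P[...,2]<.06)&(P[...,0]>.49)&(P[...,0]<.55)&(P[...,1]>-.3)&(P[...,1]<-.2)]
print(len(X),X.mean(0) if len(X) else 0)
if len(X): print(np.percentile(X,[2,98],axis=0))
E
```

```text
t 3.58 pos [ 0.5317 -0.2386  0.2197] th -2.65 tilt y [ 0.004 -0.004 -1.   ] open 0.3 F [-0.7 -0.4  0.1] q6 -0.55
shift units [ 0.037  0.556 -0.028] rows 3 each [ 0.012  0.185 -0.009]
turn units [-0.009 -0.005  0.007] rows 1
1085 [ 0.52636226 -0.24938977  0.04974038]
[[ 0.51827596 -0.29914396  0.04617072]
 [ 0.5460847  -0.20079506  0.05213932]]
```

View pics/w1.png

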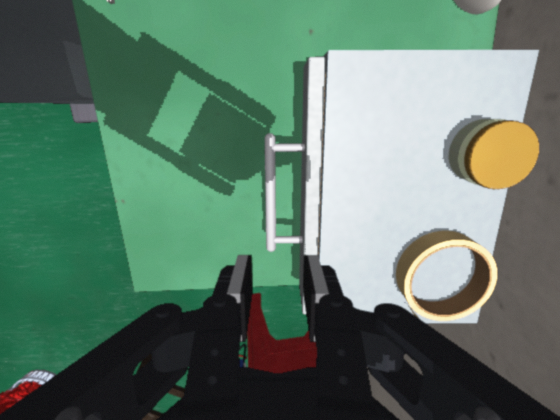

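Run:
```python
from h import *
im,d,P,E,p=shot('wrist','w2')
for r in [160,190,220]: print(P[r,262:322:3].round(3)[:,[0,2]].tolist())
```

```text
[[0.515, -0.002], [0.518, -0.002], [0.524, 0.051], [0.527, 0.05], [nan, nan], [0.533, -0.002], [0.536, -0.002], [0.54, -0.002], [0.543, -0.001], [0.547, -0.001], [0.55, -0.002], [0.554, -0.002], [0.557, -0.001], [0.561, -0.002], [0.561, 0.045], [0.562, 0.072], [0.564, 0.071], [0.567, 0.071], [0.57, 0.071], [0.573, 0.072]]
[[0.512, -0.002], [0.516, -0.003], [0.522, 0.051], [0.525, 0.05], [0.528, 0.05], [0.531, -0.001], [0.534, -0.002], [0.538, -0.002], [0.542, -0.002], [0.545, -0.002], [0.549, -0.002], [0.553, -0.001], [0.556, -0.004], [0.56, -0.001], [0.559, 0.052], [0.561, 0.071], [0.564, 0.07], [0.567, 0.071], [0.57, 0.071], [0.573, 0.071]]
[[0.51, -0.001], [0.514, 0.0], [0.52, 0.051], [0.523, 0.052], [0.526, 0.051], [0.529, -0.002], [0.533, -0.002], [0.536, -0.001], [0.54, 0.0], [0.544, -0.002], [0.548, -0.001], [0.551, -0.001], [0.555, -0.001], [0.558, 0.021], [0.558, 0.06], [0.56, 0.07], [0.563, 0.072], [0.566, 0.072], [0.569, 0.071], [0.573, 0.071]]
```

>>> arm_command([
  {"hand": 0.3,"travel": [0.037,0,-0.026],"rotation": [0,0,0]},
  {"hand": 0.3,"travel": [0,0.18,0],"rotation": [0,0,0]},
  {"hand": 0.3,"travel": [0,0.18,0],"rotation": [0,0,0]},
  {"hand": 0.3,"travel": [0,0.1,0],"rotation": [0,0,0]},
])

```text
time: 4.18
eef_pos: [0.5229, -0.26, 0.0836]
tcp_rot: [0.487, -0.506, 0.519, -0.487]
contact_force: [-0.3, 0.0, -0.8]
opening: 0.299
```

```bash
python3 go.py 0.5245 -0.25 0.053 -2.5
```

```text
t 4.17 pos [ 0.5229 -0.26    0.0836] th -2.92 tilt y [ 0.013 -0.012 -1.   ] open 0.299 F [-0.3  0.  -0.8] q6 -0.58
shift units [-0.035  0.102  0.002] rows 1 each [-0.035  0.102  0.002]
turn units [-0.025 -0.014  0.023] rows 1
```

>>> arm_command([
  {"hand": 0.3,"travel": [-0.035,0.05,0.002],"rotation": [-0.025,-0.014,0.023]},
  {"hand": 0.3,"travel": [0,0.05,0],"rotation": [0,0,0]},
])

```text
time: 4.42
eef_pos: [0.5224, -0.2511, 0.0515]
tcp_rot: [-0.488, 0.512, -0.51, 0.488]
contact_force: [-0.6, -0.2, 0.3]
opening: 0.3
```

```bash
python3 go.py 0.5245 -0.25 0.053 -2.5
```

```text
t 4.42 pos [ 0.5224 -0.2511  0.0515] th -2.65 tilt y [-0.002  0.002 -1.   ] open 0.3 F [-0.6 -0.2  0.3] q6 -0.58
shift units [-0.004 -0.005  0.007] rows 1 each [-0.004 -0.005  0.007]
turn units [ 0.005 -0.005 -0.003] rows 1
```

>>> arm_command([
  {"hand": 0.05,"travel": [0,0,0],"rotation": [0,0,0]},
  {"hand": 0.05,"travel": [0,0,0],"rotation": [0,0,0]},
  {"hand": 0.05,"travel": [0,0,-0.06],"rotation": [0,0,0]},
  {"hand": 0.05,"travel": [0,0,-0.08],"rotation": [0,0,0]},
  {"hand": 0.05,"travel": [0,0,-0.08],"rotation": [0,0,0]},
  {"hand": 0.05,"travel": [0,0,-0.08],"rotation": [0,0,0]},
  {"hand": 0.05,"travel": [0,0,-0.06],"rotation": [0,0,0]},
], grip_force=25)

```text
time: 5.3
eef_pos: [0.4176, -0.2506, 0.0597]
tcp_rot: [0.489, -0.506, 0.516, -0.489]
contact_force: [1.4, -0.4, -0.2]
opening: 0.049
```

```bash
python3 go.py 0.399 -0.2456 0.053 -2.5
```

```text
t 5.3 pos [ 0.4176 -0.2506  0.0597] th -2.49 tilt y [ 0.011 -0.009 -1.   ] open 0.049 F [ 1.4 -0.4 -0.2] q6 -0.71
shift units [-0.014  0.021 -0.063] rows 1 each [-0.014  0.021 -0.063]
turn units [-0.021  0.     0.017] rows 1
```

Run:
```python
from h import *
im,d,P,E,p=shot('wrist','w3')
im,d,P,E,p=shot('scene','s3'); cv2.imwrite('pics/s3z.png',cv2.resize(im[80:300,220:480],None,fx=3,fy=3*.9))
```

```text
(no output)
```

View pics/w3.png

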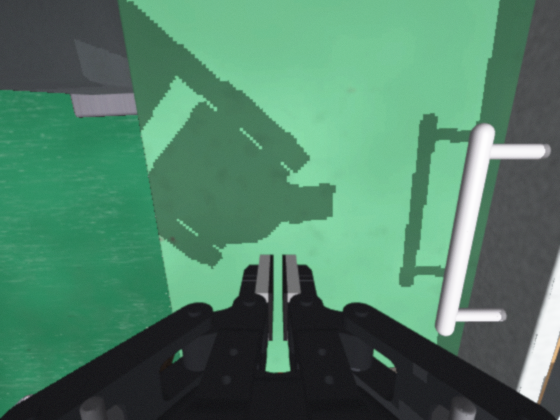

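View pics/s3z.png

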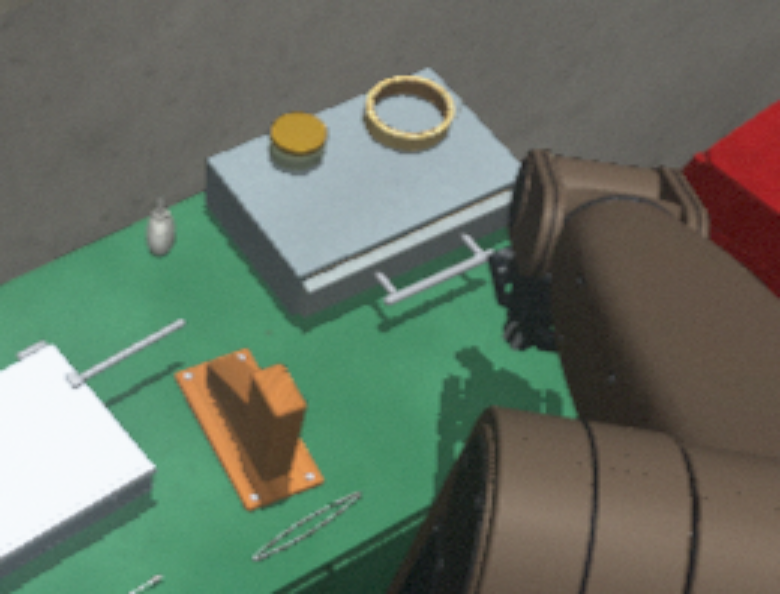

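Run:
```python
from h import *
im,d,P,E,p=shot('wrist','w4')
for rc in [(150,480),(230,463),(310,447),(270,265),(270,290),(300,265),(300,290)]: print(rc,P[rc].round(4),d[rc])
s=st();T=np.eye(4);T[:3,:3]=R.from_quat(s['tcp_rot']).as_matrix();T[:3,3]=s['eef_pos']
for a in [0,.006,.025]: print(a,proj(E,p,(T@[0,a,0,1])[:3]))
print(np.array(p['tool_from_camera']).round(3))
```

```text
(150, 480) [ 0.5239 -0.197   0.05  ] 0.16267212
(230, 463) [ 0.5221 -0.2417  0.0487] 0.17787053
(310, 447) [ 0.5188 -0.2935  0.05  ] 0.1927593
(270, 265) [ 0.412  -0.2386  0.0899] 0.13820337
(270, 290) [ 0.4229 -0.2389  0.0903] 0.13790537
(300, 265) [ 0.4127 -0.237   0.1147] 0.11412853
(300, 290) [ 0.4217 -0.2368  0.1157] 0.11310508
0 (np.float64(279.0992994498019), np.float64(261.60639475156086))
0.006 (np.float64(279.0531762193256), np.float64(256.65777676201833))
0.025 (np.float64(278.92499345964717), np.float64(242.90489119992162))
[[ 0.     0.953  0.304 -0.078]
 [-0.    -0.304  0.953 -0.154]
 [ 1.    -0.    -0.     0.   ]
 [ 0.     0.     0.     1.   ]]
```

Run:
```python
from h import *
im,d,P,E,p=shot('wrist','w5')
for r in range(246,284,3): print(r,P[r,264].round(4),P[r,290].round(4))
s=st();print(s['qpos'],s['eef_pos'])
T=np.eye(4);T[:3,:3]=R.from_quat(s['tcp_rot']).as_matrix();T[:3,3]=s['eef_pos']
for a in [0,.006,.025]: print(a,proj(E,p,(T@[-0.011,a,0,1])[:3]))
```

```text
246 [ 0.408  -0.2691 -0.0009] [ 0.4273 -0.2707 -0.0024]
249 [ 0.4078 -0.2718 -0.0016] [ 0.4272 -0.2726 -0.0012]
252 [ 0.4077 -0.2741 -0.0013] [ 0.4271 -0.2749 -0.001 ]
255 [ 0.412  -0.2385  0.076 ] [ 0.4244 -0.239   0.0761]
258 [ 0.4121 -0.2384  0.0793] [ 0.4243 -0.2394  0.0786]
261 [ 0.4122 -0.2381  0.0828] [ 0.4242 -0.2392  0.0819]
264 [ 0.4122 -0.2388  0.0844] [ 0.424  -0.2392  0.0849]
267 [ 0.4123 -0.2391  0.0868] [ 0.4239 -0.2388  0.0883]
270 [ 0.4124 -0.239   0.0896] [ 0.4237 -0.2392  0.0904]
273 [ 0.4125 -0.2385  0.0931] [ 0.4236 -0.2389  0.0934]
276 [ 0.4126 -0.2383  0.096 ] [ 0.4235 -0.239   0.0958]
279 [ 0.4126 -0.2389  0.0975] [ 0.4234 -0.239   0.0981]
282 [ 0.4127 -0.2392  0.0992] [ 0.4232 -0.2386  0.1012]
[-7.48387549e-01  6.46508416e-02  2.15147175e+00  9.13168695e-04
  9.11252647e-01 -7.04962382e-01] [ 0.41856846 -0.25072642  0.05940832]
0 (np.float64(278.31199623816474), np.float64(242.41290595800533))
0.006 (np.float64(278.28264056266255), np.float64(238.00192420829316))
0.025 (np.float64(278.20124839371323), np.float64(225.77194258931337))
```

Run:
```python
from h import *
for n in ['scene','top']:
    im,d,P,E,p=shot(n,n+'6')
    m=(abs(P[...,0]-.4186)<.035)&(abs(P[...,1]+.25)<.035)&(P[...,2]>.015)&(P[...,2]<.2)
    z=np.sort(P[m][:,2]);print(n,len(z),z[:20].round(3))
    s=st();T=np.eye(4);T[:3,:3]=R.from_quat(s['tcp_rot']).as_matrix();T[:3,3]=s['eef_pos']
    for a in [-.017,0,.025]: print(a,np.round(proj(E,p,(T@[0,a,0,1])[:3]),1))
    if n=='scene': cv2.imwrite('pics/s6z.png',cv2.resize(im[140:240,360:460],None,fx=6,fy=6,interpolation=0))
```

```text
scene 285 [0.072 0.073 0.073 0.074 0.076 0.078 0.081 0.081 0.081 0.081 0.081 0.081
 0.082 0.083 0.083 0.083 0.084 0.085 0.085 0.086]
-0.017 [391.7 204.8]
0 [390.3 207.6]
0.025 [388.3 211.6]
top 0 []
-0.017 [394.4 264.6]
0 [392.8 264.7]
0.025 [390.6 264.8]
```

View pics/s6z.png

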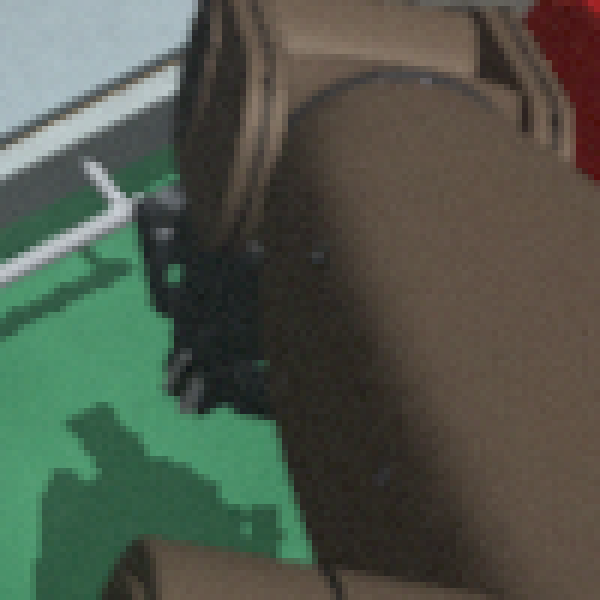

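>>> arm_command([
  {"hand": 0.3,"travel": [0,-0.05,0.11],"rotation": [-0.02,0,0.017]},
  {"hand": 0.3,"travel": [0,0,0.12],"rotation": [0,0,0]},
  {"hand": 0.3,"travel": [0,0,0.12],"rotation": [0,0,0]},
  {"hand": 0.3,"travel": [0,0,0],"rotation": [0,0,0]},
])

```text
time: 6.1
eef_pos: [0.5293, -0.2552, 0.0749]
tcp_rot: [0.489, -0.51, 0.511, -0.49]
contact_force: [0.1, -1.1, -0.1]
opening: 0.3
```

```bash
python3 go.py 0.5235 -0.25 0.0115 -2.5
python3 - <<'E'
from h import *
im,d,P,E,p=shot('wrist','w7')
E
```

```text
t 6.1 pos [ 0.5293 -0.2552  0.0749] th -2.41 tilt y [ 0.001  0.    -1.   ] open 0.3 F [ 0.1 -1.1 -0.1] q6 -0.58
shift units [-0.016  0.211 -0.02 ] rows 2 each [-0.008  0.106 -0.01 ]
turn units [-0.003  0.003 -0.   ] rows 1
```

View pics/w7.png

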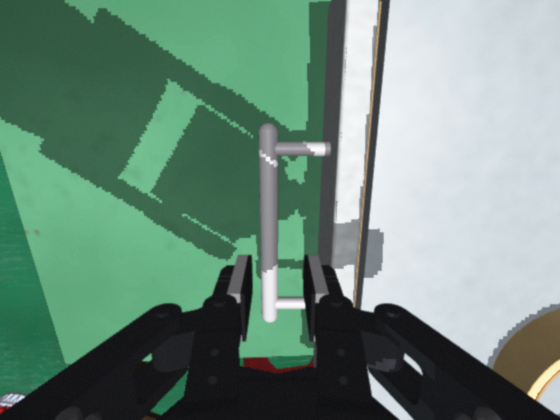

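>>> arm_command([
  {"hand": 0.3,"travel": [-0.016,0,-0.02],"rotation": [0,0,0]},
  {"hand": 0.3,"travel": [0,0.1,0],"rotation": [0,0,0]},
  {"hand": 0.3,"travel": [0,0.08,0],"rotation": [0,0,0]},
  {"hand": 0.3,"travel": [0,0.03,0],"rotation": [0,0,0]},
  {"hand": 0.3,"travel": [0,0,0],"rotation": [0,0,0]},
])

```text
time: 6.78
eef_pos: [0.5185, -0.2487, 0.0147]
tcp_rot: [-0.489, 0.511, -0.51, 0.489]
contact_force: [-0.1, -0.0, -0.1]
opening: 0.303
```

```bash
python3 go.py 0.5235 -0.25 0.0115 -2.5
python3 - <<'E'
from h import *
im,d,P,E,p=shot('wrist','w8')
E
```

```text
t 6.78 pos [ 0.5185 -0.2487  0.0147] th -2.47 tilt y [-0.001  0.001 -1.   ] open 0.303 F [-0.1 -0.  -0.1] q6 -0.58
shift units [0.004 0.011 0.017] rows 1 each [0.004 0.011 0.017]
turn units [ 0.002  0.001 -0.003] rows 1
```

View pics/w8.png

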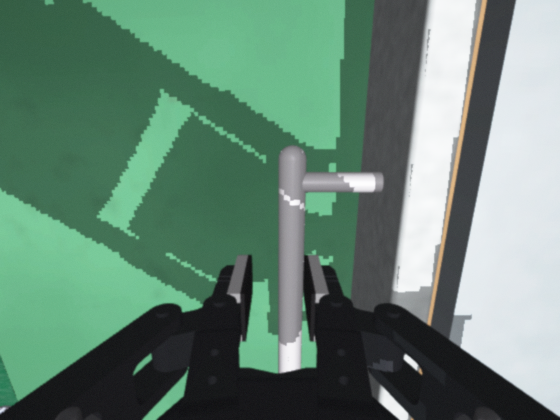

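>>> arm_command([
  {"hand": 0.3,"travel": [0.004,0.008,0.015],"rotation": [0,0,0]},
  {"hand": 0,"travel": [0,0,0],"rotation": [0,0,0]},
  {"hand": 0,"travel": [0,0,0],"rotation": [0,0,0]},
  {"hand": 0,"travel": [0,0,0],"rotation": [0,0,0]},
  {"hand": 0,"travel": [0,0,0],"rotation": [0,0,0]},
], grip_force=25)

```text
time: 7.45
eef_pos: [0.5189, -0.2496, 0.0154]
tcp_rot: [-0.491, 0.514, -0.507, 0.488]
contact_force: [-0.7, -0.3, 2.0]
opening: 0.119
```

>>> arm_command([
  {"hand": 0,"travel": [0,0,-0.05],"rotation": [0,0,0]},
  {"hand": 0,"travel": [0,0,-0.07],"rotation": [0,0,0]},
  {"hand": 0,"travel": [0,0,-0.07],"rotation": [0,0,0]},
  {"hand": 0,"travel": [0,0,-0.07],"rotation": [0,0,0]},
  {"hand": 0,"travel": [0,0,-0.07],"rotation": [0,0,0]},
  {"hand": 0,"travel": [0,0,-0.05],"rotation": [0,0,0]},
])

```text
time: 8.2
eef_pos: [0.4002, -0.2445, 0.0154]
tcp_rot: [-0.491, 0.512, -0.508, 0.488]
contact_force: [2.3, -1.0, -0.5]
opening: 0.118
```

```bash
python3 go.py 0.3936 -0.2441 0.0154 -2.5
```

```text
t 8.2 pos [ 0.4002 -0.2445  0.0154] th -2.35 tilt y [-0.007  0.001 -1.   ] open 0.118 F [ 2.3 -1.  -0.5] q6 -0.72
shift units [-0.     0.    -0.022] rows 1 each [-0.     0.    -0.022]
turn units [ 0.013  0.005 -0.002] rows 1
```

>>> arm_command([
  {"hand": 0,"travel": [0,0,-0.02],"rotation": [0,0,0]},
  {"hand": 0,"travel": [0,0,-0.015],"rotation": [0,0,0]},
  {"hand": 0,"travel": [0,0,-0.015],"rotation": [0,0,0]},
  {"hand": 0,"travel": [0,0,0],"rotation": [0,0,0]},
])

```text
time: 8.7
eef_pos: [0.4001, -0.2448, 0.0154]
tcp_rot: [0.477, -0.501, 0.526, -0.494]
contact_force: [-1.4, -1.9, 0.9]
opening: 0.116
```

>>> arm_command([
  {"hand": 0.3,"travel": [0,0,0],"rotation": [0,0,0]},
  {"hand": 0.3,"travel": [0,0,0],"rotation": [0,0,0]},
  {"hand": 0.3,"travel": [0,-0.15,0],"rotation": [0,0,0]},
  {"hand": 0.3,"travel": [0,-0.2,0],"rotation": [0,0,0]},
  {"hand": 0.3,"travel": [0,-0.2,0],"rotation": [0,0,0]},
  {"hand": 0.3,"travel": [0,-0.2,0],"rotation": [0,0,0]},
])

```text
time: 9.45
eef_pos: [0.385, -0.239, 0.2383]
tcp_rot: [0.477, -0.51, 0.519, -0.493]
contact_force: [2.0, -1.2, 0.2]
opening: 0.298
```

```bash
python3 go.py 0.5 -0.2441 0.2 -2.5;  python3 - <<'E'
from h import *
im,d,P,E,p=shot('wrist','w9')
m=(P[...,2]>.04)&(P[...,2]<.06)&(P[...,0]>.35)&(P[...,0]<.43)&(P[...,1]>-.28)&(P[...,1]<-.2);X=P[m];print('handle',X.mean(0) if len(X) else None)
im,d,P,E,p=shot('top','t9')
for x in [0.36,.38]: pass
rect(P,.062,.078,(.38,.6),(-.4,-.1))
cv2.imwrite('pics/t9z.png',cv2.resize(im[110:310,120:460],None,fx=2.3,fy=2.3,interpolation=3))
E
```

```text
t 9.45 pos [ 0.385  -0.239   0.2383] th -3.33 tilt y [ 0.025  0.007 -1.   ] open 0.298 F [ 2.  -1.2  0.2] q6 -0.74
shift units [-0.004  0.137  0.38 ] rows 3 each [-0.001  0.046  0.127]
turn units [-0.047 -0.027 -0.015] rows 1
handle [ 0.39886722 -0.23816718  0.05013725]
480 [ 501.3 -244.9] [249.6 136.9] 88.01 z [0.0632 0.072  0.076 ]
```

View pics/t9z.png

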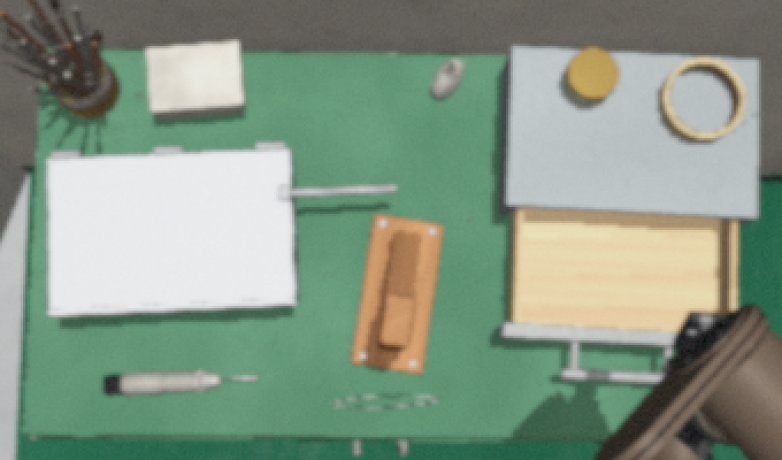

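View pics/w9.png

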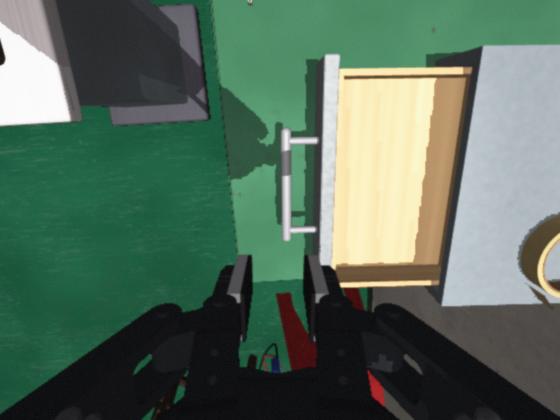

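>>> arm_command([
  {"hand": 0.7,"travel": [0,0,0.1],"rotation": [-0.047,-0.3,-0.015]},
  {"hand": 0.7,"travel": [0,0,0],"rotation": [0,-0.32,0]},
  {"hand": 0.7,"travel": [0,0,0],"rotation": [0,-0.32,0]},
  {"hand": 0.7,"travel": [0,0,0],"rotation": [0,-0.32,0]},
  {"hand": 0.7,"travel": [0,0,0],"rotation": [0,-0.32,0]},
  {"hand": 0.7,"travel": [0,0,0],"rotation": [0,-0.32,0]},
  {"hand": 0.7,"travel": [0,0,0],"rotation": [0,-0.32,0]},
  {"hand": 0.7,"travel": [0,0,0],"rotation": [0,-0.32,0]},
  {"hand": 0.7,"travel": [0,0,0],"rotation": [0,-0.32,0]},
])

```text
time: 10.68
eef_pos: [0.4138, -0.2423, 0.2405]
tcp_rot: [0.709, -0.03, 0.031, -0.704]
contact_force: [-0.8, -1.0, -0.4]
opening: 0.699
```

```bash
python3 go.py 0.448 0 0.23 81.7
```

```text
t 10.68 pos [ 0.4138 -0.2423  0.2405] th 85.11 tilt y [ 0.001 -0.006 -1.   ] open 0.699 F [-0.8 -1.  -0.4] q6 -2.22
shift units [0.045 0.03  0.815] rows 5 each [0.009 0.006 0.163]
turn units [0.012 0.114 0.004] rows 1
```

>>> arm_command([
  {"hand": 0.7,"travel": [0.009,0.0,0.163],"rotation": [0,0,0]},
  {"hand": 0.7,"travel": [0.009,0.0,0.163],"rotation": [0,0,0]},
  {"hand": 0.7,"travel": [0.009,0.0,0.163],"rotation": [0,0,0]},
  {"hand": 0.7,"travel": [0.009,0.0,0.163],"rotation": [0,0,0]},
  {"hand": 0.7,"travel": [0.009,0.0,0.163],"rotation": [0,0.114,0]},
  {"hand": 0.7,"travel": [0,0.0,0],"rotation": [0,0,0]},
])

```text
time: 11.42
eef_pos: [0.4451, 0.0066, 0.2339]
tcp_rot: [0.706, -0.056, 0.051, -0.704]
contact_force: [-0.5, 0.4, -0.2]
opening: 0.699
```

```bash
cat > prop.py <<'E'
from h import *
import sys
for n in ['top','scene','wrist']:
    im,d,P,E,p=shot(n,'p_'+n+sys.argv[1])
    print(n)
    for lo,hi in [(.006,.018),(.165,.185)]:
        X=rect(P,lo,hi,(.38,.76),(-.1,.1))
E
python3 prop.py a;python3 go.py 0.448 0 0.1145 81.7
```

```text
top
359 [559.9 -16.3] [ 76.2 314.5] 81.86 z [0.0068 0.0098 0.0138]
few
scene
567 [564.   -8.4] [ 78.4 319.1] 84.77 z [0.0066 0.0097 0.0138]
212 [4.468e+02 3.000e-01] [32.  45.8] 82.46 z [0.1691 0.1741 0.1772]
wrist
3859 [567.1 -13.6] [ 78.4 325.2] 81.83 z [0.0075 0.0088 0.0103]
2496 [449.    2.6] [28.8 49. ] 81.82 z [0.1715 0.1736 0.1747]
t 11.57 pos [0.4454 0.0036 0.2342] th 81.09 tilt y [-0.007 -0.004 -1.   ] open 0.697 F [-0.3 -0.4 -0.2] q6 -1.63
shift units [ 0.013  0.399 -0.009] rows 2 each [ 0.006  0.2   -0.004]
turn units [ 0.009 -0.02  -0.012] rows 1
```

View pics/p_wrista.png

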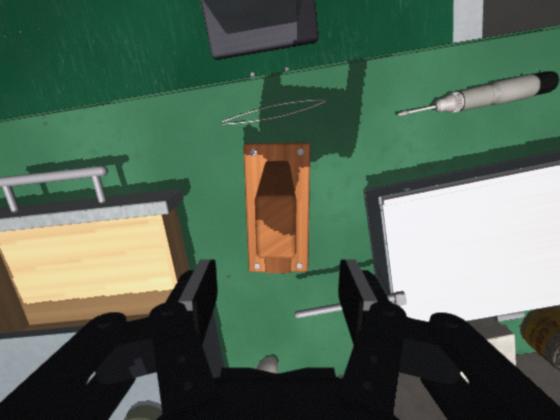

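>>> arm_command([
  {"hand": 0.7,"travel": [0.014,0.1,-0.004],"rotation": [0.009,-0.02,-0.012]},
  {"hand": 0.7,"travel": [0,0.15,0],"rotation": [0,0,0]},
  {"hand": 0.7,"travel": [0,0.14,0],"rotation": [0,0,0]},
  {"hand": 0.7,"travel": [0,0,0],"rotation": [0,0,0]},
], grip_force=60)

```text
time: 12.08
eef_pos: [0.4501, -0.0044, 0.1155]
tcp_rot: [0.706, -0.053, 0.055, -0.704]
contact_force: [0.7, 0.1, 0.0]
opening: 0.696
```

```bash
python3 go.py 0.4485 0.0015 0.1145 81.7;python3 - <<'E'
from h import *
im,d,P,E,p=shot('wrist','w10')
c=P[280:330,280:400].reshape(-1,3);c=c[(c[:,2]>.06)&(c[:,2]<.085)];print(len(c))
E
```

```text
t 12.07 pos [ 0.4501 -0.0044  0.1155] th 81.19 tilt y [ 0.003 -0.002 -1.   ] open 0.696 F [0.7 0.1 0. ] q6 -1.65
shift units [-0.008  0.003  0.019] rows 1 each [-0.008  0.003  0.019]
turn units [ 0.003 -0.017  0.006] rows 1
0
```

View pics/w10.png

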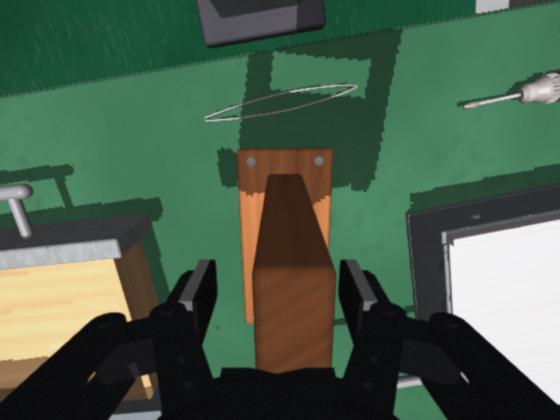

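>>> arm_command([
  {"hand": 0.7,"travel": [-0.005,0,0.02],"rotation": [0,-0.017,0]},
  {"hand": 0.2,"travel": [0,0,0],"rotation": [0,0,0]},
  {"hand": 0.2,"travel": [0,0,0],"rotation": [0,0,0]},
  {"hand": 0.2,"travel": [0,0,0],"rotation": [0,0,0]},
  {"hand": 0.2,"travel": [0,0,0],"rotation": [0,0,0]},
], grip_force=60)

```text
time: 12.75
eef_pos: [0.4547, 0.0005, 0.123]
tcp_rot: [0.707, -0.045, 0.057, -0.704]
contact_force: [0.6, 0.1, -1.9]
opening: 0.347
```

```bash
python3 go.py 0.4485 0.0015 0.1145 81.7;python3 - <<'E'
from h import *
im,d,P,E,p=shot('wrist','w11')
E
```

```text
t 12.75 pos [0.4547 0.0005 0.123 ] th 81.69 tilt y [ 0.017 -0.005 -1.   ] open 0.347 F [ 0.6  0.1 -1.9] q6 -1.65
shift units [-0.021  0.028  0.   ] rows 1 each [-0.021  0.028  0.   ]
turn units [ 0.005 -0.     0.034] rows 1
```

View pics/w11.png

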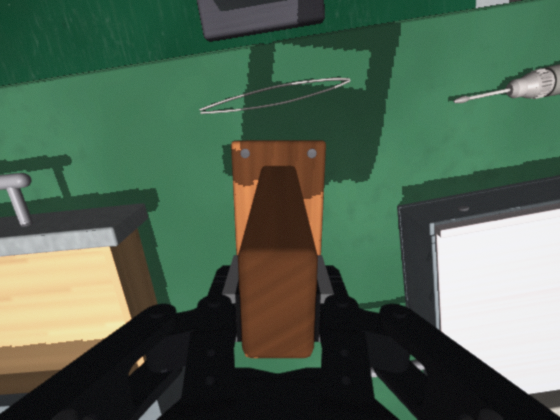

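```bash
python3 - <<'E'
from h import *
for n in ['top','scene']:
    im,d,P,E,p=shot(n,n+'12')
    m=(P[...,2]>.064)&(P[...,2]<.082)&(P[...,0]>.57)&(P[...,0]<.62)&(P[...,1]>-.02)&(P[...,1]<.09)
    X=P[m];k=np.polyfit(X[:,1],X[:,0],1);r=X[:,0]-np.polyval(k,X[:,1]);X=X[abs(r)<.006];k=np.polyfit(X[:,1],X[:,0],1)
    print(n,len(X),k.round(4),np.polyval(k,.021).round(4),X[:,1].min(),X[:,1].max(),np.median(X[:,2]))
E
python3 go.py 0.4547 0.0125 0.129 93.2
```

```text
top 117 [-0.0572  0.5965] 0.5953 0.0006186557629196052 0.08978327616035342 0.07484086494000874
scene 92 [-0.0583  0.5973] 0.5961 -0.0004894049507607745 0.0890237510369242 0.07528591664301776
t 12.9 pos [0.4547 0.0005 0.123 ] th 81.68 tilt y [ 0.017 -0.005 -1.   ] open 0.341 F [ 0.8  0.6 -2. ] q6 -1.65
shift units [-0.005 -0.02   0.04 ] rows 1 each [-0.005 -0.02   0.04 ]
turn units [ 0.008 -0.384  0.033] rows 2
```

>>> arm_command([
  {"hand": 0.2,"travel": [0,-0.03,0],"rotation": [0,0,0]},
  {"hand": 0.2,"travel": [0,0,0.02],"rotation": [0,-0.19,0]},
  {"hand": 0.2,"travel": [0,0,0.02],"rotation": [0,-0.19,0]},
  {"hand": 0.2,"travel": [0,0,0],"rotation": [0,0,0]},
])

```text
time: 13.4
eef_pos: [0.4496, 0.0137, 0.1277]
tcp_rot: [0.708, 0.021, -0.021, -0.706]
contact_force: [-0.7, -0.4, -7.9]
opening: 0.339
```

```bash
python3 go.py 0.4547 0.0125 0.129 93.2; python3 prop.py b
```

```text
t 13.4 pos [0.4496 0.0137 0.1277] th 93.37 tilt y [ 0.001 -0.002 -1.   ] open 0.339 F [-0.7 -0.4 -7.9] q6 -1.82
shift units [ 0.017 -0.004 -0.005] rows 1 each [ 0.017 -0.004 -0.005]
turn units [0.004 0.006 0.001] rows 1
top
351 [480.4  13.5] [165.8  76.6] 2.87 z [0.0086 0.0131 0.0172]
few
scene
656 [559.5   5.6] [100.5 334.9] 84.2 z [0.0098 0.0137 0.0172]
81 [427.7  13. ] [33.4 17.4] 82.66 z [0.1666 0.1775 0.1818]
wrist
4999 [450.2  15. ] [104.7  79. ] 3.31 z [0.0123 0.0139 0.0154]
10845 [444.5  13.1] [54.  53.5] 49.98 z [0.17   0.1784 0.1807]
```

View pics/p_sceneb.png

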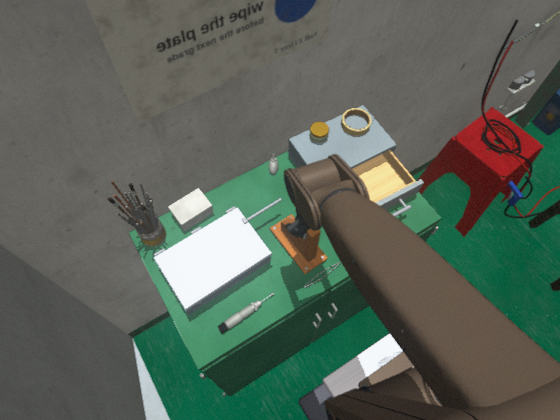

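>>> arm_command([
  {"hand": 0.2,"travel": [0.04,0,0],"rotation": [0,0,0]},
  {"hand": 0.2,"travel": [0.06,0,0],"rotation": [0,0,0]},
  {"hand": 0.2,"travel": [0.06,0,0],"rotation": [0,0,0]},
  {"hand": 0.2,"travel": [0.06,0,0],"rotation": [0,0,0]},
  {"hand": 0.2,"travel": [0.06,0,0],"rotation": [0,0,0]},
])

```text
time: 14.18
eef_pos: [0.5369, 0.0174, 0.1265]
tcp_rot: [0.708, 0.018, -0.02, -0.706]
contact_force: [-1.9, 0.2, -9.7]
opening: 0.343
```

```bash
python3 go.py 0.621 0.0235 0.1265 93.3; python3 prop.py c
```

```text
t 14.18 pos [0.5369 0.0174 0.1265] th 93.05 tilt y [-0.003 -0.002 -1.   ] open 0.343 F [-1.9  0.2 -9.7] q6 -1.78
shift units [ 0.281 -0.001  0.005] rows 2 each [ 0.141 -0.     0.003]
turn units [ 0.004 -0.008 -0.005] rows 1
top
13 [533.5  14.9] [75.7  8.1] 86.2 z [0.0072 0.0125 0.0155]
few
scene
590 [570.8  17.4] [166.1  80.6] 3.16 z [0.0091 0.0132 0.0167]
135 [523.8  14.6] [28.7 43. ] 13.81 z [0.1677 0.1775 0.1814]
wrist
5070 [610.7   4.2] [101.5 265.4] 78.39 z [0.012  0.0136 0.015 ]
10830 [533.5  17.4] [54.5 52. ] 49.94 z [0.1701 0.178  0.1814]
```

View pics/p_scenec.png

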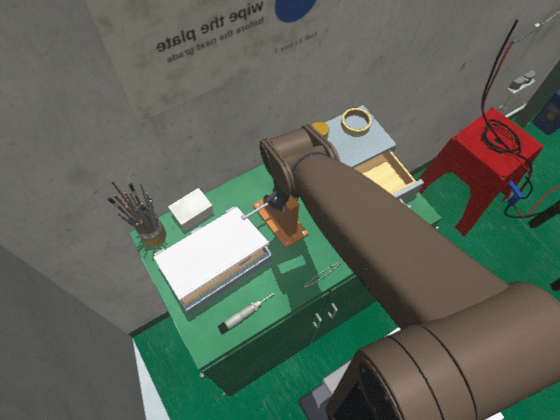

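>>> arm_command([
  {"hand": 0.2,"travel": [0.06,0,0.001],"rotation": [0,0,0]},
  {"hand": 0.2,"travel": [0.06,0,0.001],"rotation": [0,0,0]},
  {"hand": 0.2,"travel": [0.06,0,0],"rotation": [0,0,0]},
  {"hand": 0.2,"travel": [0.05,0,0],"rotation": [0,0,0]},
  {"hand": 0.2,"travel": [0,0,0],"rotation": [0,0,0]},
])

```text
time: 14.95
eef_pos: [0.6041, 0.0212, 0.1278]
tcp_rot: [0.708, 0.015, -0.022, -0.706]
contact_force: [-1.4, -0.1, -8.1]
opening: 0.345
```

```bash
python3 go.py 0.6195 0.023 0.1265 93.3
cat > flap.py <<'E'
from h import *
import sys
for n in ['top','scene']:
    im,d,P,E,p=shot(n,'f_'+n+sys.argv[1])
    m=(P[...,2]>.09)&(P[...,0]>.44)&(P[...,0]<.75)&(P[...,1]>.12)&(P[...,1]<.37)&(P[...,2]<.26)
    X=P[m]
    # bin frame
    h=np.array([.633,.238]);a=np.radians(3.2);ux=np.array([np.cos(a),np.sin(a)])
    xb=(X[:,:2]-h)@ux; zb=X[:,2]-.0705
    if len(X)>20:
        A=np.stack([xb,zb],1);c=A.mean(0);u,s_,v=np.linalg.svd(A-c,full_matrices=False);print(n,len(X),'flap angle from shut',np.degrees(np.arctan2(v[0,1]*np.sign(v[0,1]),-v[0,0]*np.sign(v[0,1]))).round(1),'c',c.round(3),'zmax',X[:,2].max().round(3))
E
python3 flap.py a;python3 prop.py d
```

```text
t 14.95 pos [0.6041 0.0212 0.1278] th 93.02 tilt y [-0.01  -0.003 -1.   ] open 0.345 F [-1.4 -0.1 -8.1] q6 -1.75
shift units [0.052 0.004 0.003] rows 1 each [0.052 0.004 0.003]
turn units [ 0.005 -0.009 -0.02 ] rows 1
top 2629 flap angle from shut 24.9 c [-0.01   0.097] zmax 0.251
scene 1114 flap angle from shut 25.3 c [0.021 0.116] zmax 0.252
top
few
few
scene
499 [630.   21.1] [164.9  80.6] 2.91 z [0.0086 0.0131 0.0172]
154 [587.9  20.8] [32.7 46. ] 18.83 z [0.1669 0.178  0.1826]
wrist
5038 [636.5  14.3] [105.4 195. ] 75.91 z [0.0116 0.014  0.0157]
10830 [597.7  21.8] [52.3 52.9] 48.46 z [0.17   0.1781 0.1811]
```

View pics/p_scened.png

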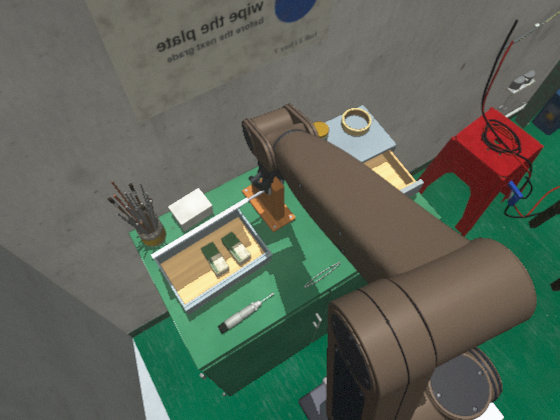

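View pics/p_wristd.png

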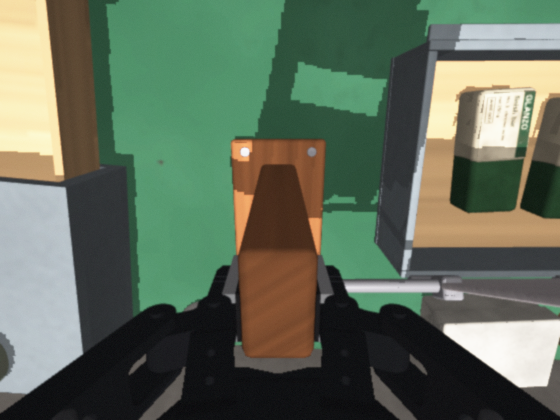

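```bash
cat > flap.py <<'E'
from h import *
import sys
for n in ['top','scene']:
    im,d,P,E,p=shot(n,'f_'+n+sys.argv[1])
    m=(P[...,2]>.1)&(P[...,0]>.5)&(P[...,0]<.69)&(P[...,1]>.14)&(P[...,1]<.36)&(P[...,2]<.26)
    X=P[m];h=np.array([.633,.238]);a=np.radians(3.2);ux=np.array([np.cos(a),np.sin(a)])
    xb=(X[:,:2]-h)@ux; z=X[:,2]-.0705
    for lo in np.arange(.03,.19,.02):
        q=(z>lo)&(z<lo+.02)
        if q.sum()>5: print(n,round(lo+.01,3),q.sum(),np.percentile(xb[q],[5,50,95]).round(4))
E
python3 flap.py a
python3 - <<'E'
from h import *
im,d,P,E,p=shot('wrist','w13')
for c in range(340,430,15):
    print(c,[P[r,c].round(3).tolist() for r in range(280,294,4)])
print('foot rear', [P[r,280].round(3).tolist() for r in range(132,150,3)])
E
```

```text
top 0.04 226 [-0.0202 -0.0154 -0.0109]
top 0.06 261 [-0.0303 -0.0252 -0.0195]
top 0.08 271 [-0.0408 -0.0358 -0.0307]
top 0.1 275 [-0.0507 -0.0461 -0.0408]
top 0.12 284 [-0.0605 -0.0561 -0.0512]
top 0.14 74 [-0.075  -0.0669  0.0488]
top 0.16 476 [-0.0757 -0.0708 -0.0657]
top 0.18 21 [0.0395 0.0425 0.0464]
scene 0.06 15 [0.0586 0.0607 0.0633]
scene 0.08 17 [0.0546 0.0586 0.0616]
scene 0.1 15 [0.0517 0.0536 0.0553]
scene 0.12 13 [0.0479 0.0499 0.0532]
scene 0.14 46 [-0.0736 -0.0708  0.0486]
scene 0.16 408 [-0.0752 -0.0703 -0.0657]
scene 0.18 23 [0.0395 0.043  0.0458]
340 [[0.595, 0.049, 0.16], [0.595, 0.048, 0.163], [0.595, 0.047, 0.167], [0.595, 0.047, 0.17]]
355 [[0.619, 0.069, 0.115], [0.62, 0.068, 0.118], [0.623, 0.069, 0.118], [0.627, 0.069, 0.117]]
370 [[0.618, 0.077, 0.116], [0.62, 0.077, 0.118], [0.622, 0.077, 0.119], [0.697, 0.121, -0.002]]
385 [[0.618, 0.086, 0.117], [0.619, 0.086, 0.118], [0.622, 0.086, 0.118], [0.696, 0.137, -0.002]]
400 [[0.617, 0.095, 0.117], [0.619, 0.094, 0.119], [0.622, 0.095, 0.117], [0.695, 0.151, -0.001]]
415 [[0.618, 0.104, 0.115], [0.619, 0.103, 0.118], [0.621, 0.103, 0.119], [0.695, 0.167, -0.002]]
foot rear [[0.543, 0.021, -0.002], [0.546, 0.021, -0.002], [0.548, 0.021, -0.002], [0.549, 0.021, 0.015], [0.552, 0.021, 0.015], [0.554, 0.021, 0.014]]
```

>>> arm_command([
  {"hand": 0.2,"travel": [0.04,0,0.001],"rotation": [0,0,0]},
  {"hand": 0.2,"travel": [0.03,0,0.001],"rotation": [0,0,0]},
  {"hand": 0.2,"travel": [0,0,0],"rotation": [0,0,0]},
])

```text
time: 15.72
eef_pos: [0.6232, 0.0232, 0.1279]
tcp_rot: [0.708, 0.013, -0.024, -0.706]
contact_force: [-1.1, -0.5, -7.3]
opening: 0.343
```

```bash
python3 go.py 0.624 0.023 0.1265 93.3; python3 flap.py b | grep top
cat > rod.py <<'E'
from h import *
import sys
im,d,P,E,p=shot('wrist','wr'+sys.argv[1])
m=(P[...,1]>.065)&(P[...,1]<.1)&(P[...,0]>.55)&(P[...,0]<.68)&(P[...,2]>.06)&(P[...,2]<.14)
X=P[m]; print('rod',len(X),np.median(X,axis=0).round(4) if len(X) else '')
m=(P[...,2]>.005)&(P[...,2]<.018)&(abs(P[...,1]-.022)<.02)
X=P[m];print('foot rear x',np.percentile(X[:,0],1).round(4),'ztop',np.median(X[:,2]).round(4), 'y range',P[(P[...,2]>.005)&(P[...,2]<.018)&(P[...,0]<.6)&(P[...,0]>.4)][:,1].min().round(4),P[(P[...,2]>.005)&(P[...,2]<.018)&(P[...,0]<.6)&(P[...,0]>.4)][:,1].max().round(4))
E
python3 rod.py a
```

```text
t 15.72 pos [0.6232 0.0232 0.1279] th 93.04 tilt y [-0.015 -0.003 -1.   ] open 0.343 F [-1.1 -0.5 -7.3] q6 -1.74
shift units [ 0.003  0.005 -0.001] rows 1 each [ 0.003  0.005 -0.001]
turn units [ 0.004 -0.009 -0.029] rows 1
top 0.04 123 [-0.002  -0.0013 -0.0005]
top 0.06 134 [-0.0028 -0.0021  0.0195]
top 0.08 149 [-0.0038 -0.0029  0.0545]
top 0.1 158 [-0.0047 -0.0038 -0.0029]
top 0.12 156 [-0.0056 -0.0047  0.0487]
top 0.14 175 [-0.0063 -0.0055  0.0431]
top 0.16 452 [-0.007  -0.0042  0.0029]
top 0.18 204 [-0.0071 -0.0015  0.0424]
rod 845 [0.6408 0.0825 0.1225]
foot rear x 0.5672 ztop 0.0152 y range -0.1726 0.1151
```

>>> arm_command([
  {"hand": 0.2,"travel": [-0.005,0.012,0],"rotation": [0.0,0,-0.03]},
  {"hand": 0.2,"travel": [0,0.006,0],"rotation": [0,0,0]},
])

```text
time: 16.12
eef_pos: [0.6212, 0.023, 0.1257]
tcp_rot: [0.708, 0.019, -0.018, -0.706]
contact_force: [-5.0, 0.1, 2.2]
opening: 0.347
```

```bash
python3 go.py 0.624 0.023 0.1265 93.3;python3 rod.py b
```

```text
t 16.12 pos [0.6212 0.023  0.1257] th 93.05 tilt y [ 0.002 -0.003 -1.   ] open 0.347 F [-5.   0.1  2.2] q6 -1.75
shift units [ 0.009 -0.003 -0.001] rows 1 each [ 0.009 -0.003 -0.001]
turn units [ 0.005 -0.008  0.004] rows 1
rod 890 [0.639  0.0828 0.1225]
foot rear x 0.5675 ztop 0.0122 y range -0.1359 0.1151
```

>>> arm_command([
  {"hand": 0.2,"travel": [0,0.005,0],"rotation": [0,0,0]},
  {"hand": 0.45,"travel": [0,0,0],"rotation": [0,0,0]},
  {"hand": 0.7,"travel": [0,0,0],"rotation": [0,0,0]},
  {"hand": 0.7,"travel": [0,0,0],"rotation": [0,0,0]},
])

```text
time: 16.68
eef_pos: [0.625, 0.0226, 0.1293]
tcp_rot: [0.708, 0.024, -0.014, -0.705]
contact_force: [-0.1, -0.2, -0.8]
opening: 0.701
```

```bash
python3 go.py 0.60 0.023 0.23 93.3;python3 rod.py c; python3 flap.py c | grep top
```

```text
t 16.68 pos [0.625  0.0226 0.1293] th 93.03 tilt y [ 0.014 -0.004 -1.   ] open 0.701 F [-0.1 -0.2 -0.8] q6 -1.75
shift units [-0.078 -0.337  0.004] rows 2 each [-0.039 -0.168  0.002]
turn units [ 0.008 -0.009  0.026] rows 1
rod 476 [0.6358 0.0902 0.1223]
foot rear x 0.5676 ztop 0.0089 y range -0.1366 0.1151
top 0.04 60 [-0.0059 -0.0049 -0.0037]
top 0.06 66 [-0.0087 -0.0073  0.0612]
top 0.08 73 [-0.0115 -0.0099  0.0589]
top 0.1 71 [-0.0142 -0.0126  0.0539]
top 0.12 76 [-0.0167 -0.0153  0.05  ]
top 0.14 83 [-0.0194 -0.0181  0.0472]
top 0.16 432 [-0.0217 -0.018  -0.0122]
top 0.18 141 [-0.0212 -0.0153  0.0431]
```

View pics/wrc.png

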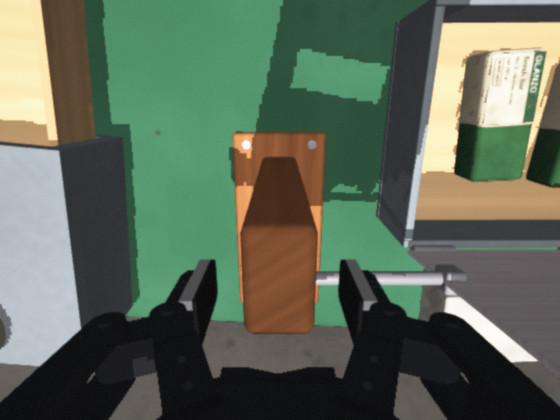

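>>> arm_command([
  {"hand": 0.2,"travel": [0,0,0],"rotation": [0,0,0]},
  {"hand": 0.2,"travel": [0,0,0],"rotation": [0,0,0]},
  {"hand": 0.2,"travel": [0,0,0],"rotation": [0,0,0]},
  {"hand": 0.2,"travel": [0.011,0,0],"rotation": [0,0,0]},
  {"hand": 0.2,"travel": [0,0,0],"rotation": [0,0,0]},
], grip_force=30)

```text
time: 17.45
eef_pos: [0.6249, 0.023, 0.129]
tcp_rot: [0.708, 0.02, -0.018, -0.706]
contact_force: [0.3, -0.0, -3.3]
opening: 0.349
```

```bash
python3 go.py 0.60 0.023 0.23 93.3;python3 rod.py d
```

```text
t 17.45 pos [0.6249 0.023  0.129 ] th 93.06 tilt y [ 0.003 -0.003 -1.   ] open 0.349 F [ 0.3 -0.  -3.3] q6 -1.75
shift units [-0.082 -0.337  0.003] rows 2 each [-0.041 -0.168  0.002]
turn units [ 0.007 -0.008  0.006] rows 1
rod 851 [0.6372 0.0826 0.1225]
foot rear x 0.5679 ztop 0.0093 y range -0.1767 0.1148
```

>>> arm_command([
  {"hand": 0.2,"travel": [0.02,0,0],"rotation": [0,0,0]},
  {"hand": 0.2,"travel": [0,0,0],"rotation": [0,0,0]},
])

```text
time: 17.75
eef_pos: [0.6289, 0.0233, 0.1293]
tcp_rot: [0.708, 0.018, -0.02, -0.706]
contact_force: [0.9, 0.3, -4.8]
opening: 0.347
```

```bash
python3 go.py 0.60 0.023 0.23 93.3;python3 rod.py e
```

```text
t 17.75 pos [0.6289 0.0233 0.1293] th 93.08 tilt y [-0.003 -0.003 -1.   ] open 0.347 F [ 0.9  0.3 -4.8] q6 -1.75
shift units [-0.097 -0.335  0.003] rows 2 each [-0.049 -0.168  0.002]
turn units [ 0.006 -0.007 -0.006] rows 1
rod 850 [0.6413 0.0825 0.1226]
foot rear x 0.5719 ztop 0.0096 y range -0.1833 0.1149
```

>>> arm_command([
  {"hand": 0.45,"travel": [0,0,0],"rotation": [0,0,0]},
  {"hand": 0.75,"travel": [0,0,0],"rotation": [0,0,0]},
  {"hand": 0.75,"travel": [0,0,0],"rotation": [0,0,0]},
])

```text
time: 18.18
eef_pos: [0.6296, 0.0232, 0.1297]
tcp_rot: [0.708, 0.019, -0.019, -0.706]
contact_force: [0.4, 0.5, 0.0]
opening: 0.749
```

```bash
python3 go.py 0.60 0.023 0.25 93.3;python3 rod.py f;python3 flap.py c | grep top
```

```text
t 18.18 pos [0.6296 0.0232 0.1297] th 93.08 tilt y [-0.001 -0.004 -1.   ] open 0.749 F [0.4 0.5 0. ] q6 -1.75
shift units [-0.099 -0.401  0.003] rows 3 each [-0.033 -0.134  0.001]
turn units [ 0.007 -0.007 -0.003] rows 1
rod 391 [0.6397 0.0917 0.1226]
foot rear x 0.5721 ztop 0.0089 y range -0.1837 0.1151
top 0.04 114 [-0.0023 -0.0016 -0.0009]
top 0.06 136 [-0.0033 -0.0026  0.0595]
top 0.08 141 [-0.0044 -0.0035  0.0556]
top 0.1 147 [-0.0055 -0.0047 -0.0034]
top 0.12 153 [-0.0065 -0.0057  0.0474]
top 0.14 153 [-0.0075 -0.0067  0.0139]
top 0.16 463 [-0.0082 -0.0057  0.0015]
top 0.18 191 [-0.0082 -0.0033  0.0424]
```

>>> arm_command([
  {"hand": 0.75,"travel": [0,-0.13,0],"rotation": [0,0,0]},
  {"hand": 0.75,"travel": [0,-0.15,0],"rotation": [0,0,0]},
  {"hand": 0.75,"travel": [-0.05,-0.15,0],"rotation": [0,0,0]},
  {"hand": 0.7,"travel": [-0.18,0,0],"rotation": [0,0,0]},
  {"hand": 0.7,"travel": [-0.15,0,0],"rotation": [0,0,0]},
])

```text
time: 18.95
eef_pos: [0.5151, 0.017, 0.2631]
tcp_rot: [0.708, 0.019, -0.02, -0.705]
contact_force: [-0.4, -0.4, 0.3]
opening: 0.701
```

```bash
python3 go.py 0.52 0.18 0.25 93.3
cat > bars.py <<'E'
from h import *
import sys
for n in sys.argv[2:]:
    im,d,P,E,p=shot(n,'b_'+n+sys.argv[1])
    for t in ['bar0_center']:
        for q in ctrl.masks_of(n,t):
            m=q['region'];X=P[m];X=X[~np.isnan(X[:,0])]
            zt=np.median(X[:,2]);Y=X[abs(X[:,2]-np.percentile(X[:,2],60))<.006]
            r=cv2.minAreaRect((Y[:,:2]*1000).astype(np.float32)) if len(Y)>5 else None
            print(n,t,round(q['score'],2),np.round(q['at']),m.sum(),X.mean(0).round(3),'z',np.percentile(X[:,2],[5,50,95]).round(3),r and [np.round(r[0],1),np.round(r[1],1),round(r[2],1)])
E
python3 bars.py a top scene wrist
```

```text
t 18.95 pos [0.5151 0.017  0.2631] th 93.11 tilt y [-0.001 -0.004 -1.   ] open 0.701 F [-0.4 -0.4  0.3] q6 -1.79
shift units [0.046 0.041 0.542] rows 3 each [0.015 0.014 0.181]
turn units [ 0.008 -0.006 -0.003] rows 1
top bar0_center 0.66 [220. 213.] 610 [0.542 0.175 0.053] z [0.028 0.056 0.06 ] [array([545.4, 176.4]), array([88.2, 39.1]), 7.0]
wrist bar0_center 0.75 [408. 202.] 2758 [0.542 0.173 0.053] z [0.035 0.055 0.057] [array([546.3, 176.9]), array([88.1, 38.5]), 6.9]
```

View pics/b_topa.png

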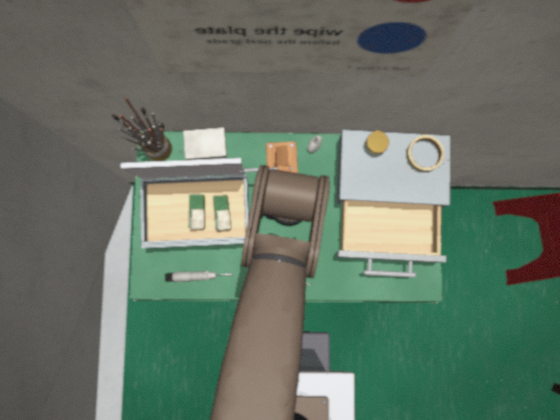

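>>> arm_command([
  {"hand": 0.7,"travel": [0.03,0,0.18],"rotation": [0,0,0]},
  {"hand": 0.7,"travel": [0.03,0,0.18],"rotation": [0,-0.13,0]},
  {"hand": 0.7,"travel": [0.03,0,0.17],"rotation": [0,0,0]},
  {"hand": 0.7,"travel": [0,0.1,0],"rotation": [0,0,0]},
])

```text
time: 19.75
eef_pos: [0.5395, 0.1819, 0.2337]
tcp_rot: [0.707, 0.045, -0.041, -0.705]
contact_force: [-0.4, -0.1, -0.1]
opening: 0.699
```

```bash
python3 go.py 0.546 0.1768 0.013 97; python3 bars.py b wrist
```

```text
t 19.75 pos [0.5395 0.1819 0.2337] th 96.92 tilt y [ 0.005 -0.003 -1.   ] open 0.699 F [-0.4 -0.1 -0.1] q6 -1.54
shift units [ 0.016  0.736 -0.017] rows 4 each [ 0.004  0.184 -0.004]
turn units [ 0.007 -0.003  0.01 ] rows 1
wrist bar0_center 0.73 [277. 185.] 2842 [0.543 0.177 0.055] z [0.053 0.056 0.057] [array([546.2, 177.5]), array([87.7, 38.6]), 6.6]
```

View pics/b_wristb.png

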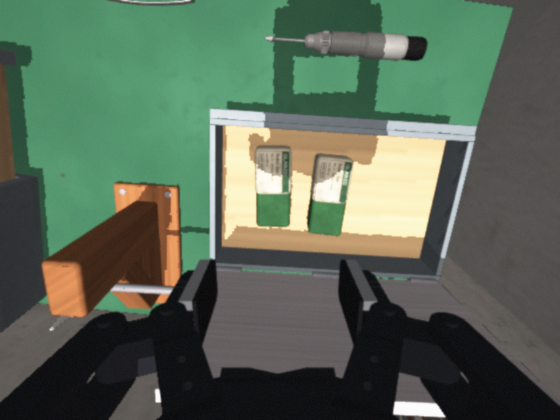

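>>> arm_command([
  {"hand": 0.65,"travel": [0.016,0.14,-0.015],"rotation": [0.007,-0.003,0.01]},
  {"hand": 0.65,"travel": [0,0.18,0],"rotation": [0,0,0]},
  {"hand": 0.65,"travel": [0,0.18,0],"rotation": [0,0,0]},
  {"hand": 0.65,"travel": [0,0,0],"rotation": [0,0,0]},
])

```text
time: 20.35
eef_pos: [0.5448, 0.1732, 0.0767]
tcp_rot: [0.707, 0.038, -0.045, -0.705]
contact_force: [-0.1, 0.5, -0.3]
opening: 0.65
```

```bash
python3 go.py 0.546 0.1770 0.013 97; python3 bars.py c wrist
```

```text
t 20.35 pos [0.5448 0.1732 0.0767] th 96.69 tilt y [-0.01  -0.002 -1.   ] open 0.65 F [-0.1  0.5 -0.3] q6 -1.56
shift units [0.008 0.212 0.012] rows 2 each [0.004 0.106 0.006]
turn units [ 0.002 -0.01  -0.019] rows 1
wrist bar0_center 0.91 [282. 235.] 8829 [0.541 0.177 0.055] z [0.051 0.056 0.057] [array([546.4, 177.4]), array([88.5, 39.3]), 6.5]
```

View pics/b_wristc.png

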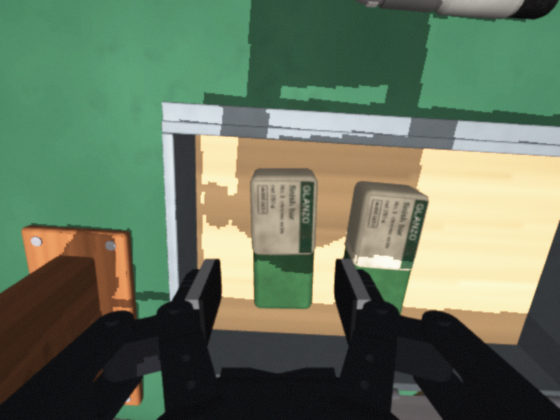

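>>> arm_command([
  {"hand": 0.65,"travel": [0.008,0.08,0.014],"rotation": [0,-0.01,-0.019]},
  {"hand": 0.65,"travel": [0,0.08,0],"rotation": [0,0,0]},
  {"hand": 0.65,"travel": [0,0.04,0],"rotation": [0,0,0]},
  {"hand": 0.65,"travel": [0,0,0],"rotation": [0,0,0]},
])

```text
time: 20.95
eef_pos: [0.5644, 0.1798, 0.0367]
tcp_rot: [-0.705, -0.056, 0.029, 0.706]
contact_force: [0.1, -0.8, 0.3]
opening: 0.648
```

```bash
python3 go.py 0.546 0.1774 0.013 96.6
python3 - <<'E'
from h import *
im,d,P,E,p=shot('wrist','w20')
s=st();T=np.eye(4);T[:3,:3]=R.from_quat(s['tcp_rot']).as_matrix();T[:3,3]=s['eef_pos'];Q=(P-T[:3,3])@T[:3,:3]
for c in (207,212,345,350,355): print(c,[(r,Q[r,c].round(3).tolist()) for r in range(250,285,5)])
E
```

```text
t 20.95 pos [0.5644 0.1798 0.0367] th 96.96 tilt y [ 0.038  0.004 -0.999] open 0.648 F [ 0.1 -0.8  0.3] q6 -1.55
shift units [-0.065  0.076 -0.   ] rows 1 each [-0.065  0.076 -0.   ]
turn units [0.001 0.012 0.073] rows 1
207 [(250, [-0.001, 0.013, -0.04]), (255, [0.003, 0.014, -0.041]), (260, [-0.012, -0.021, -0.032]), (265, [-0.012, -0.026, -0.031]), (270, [-0.012, -0.03, -0.03]), (275, [-0.012, -0.035, -0.029]), (280, [-0.011, -0.038, -0.029])]
212 [(250, [-0.002, 0.012, -0.037]), (255, [0.002, 0.013, -0.037]), (260, [-0.011, -0.02, -0.03]), (265, [-0.011, -0.025, -0.029]), (270, [-0.012, -0.031, -0.028]), (275, [-0.011, -0.033, -0.028]), (280, [-0.009, -0.034, -0.028])]
345 [(250, [-0.001, 0.013, 0.039]), (255, [0.002, 0.013, 0.04]), (260, [-0.012, -0.022, 0.032]), (265, [-0.011, -0.025, 0.031]), (270, [-0.012, -0.031, 0.03]), (275, [-0.012, -0.036, 0.029]), (280, [-0.012, -0.039, 0.028])]
350 [(250, [-0.001, 0.012, 0.042]), (255, [0.001, 0.012, 0.042]), (260, [-0.012, -0.021, 0.034]), (265, [-0.012, -0.027, 0.033]), (270, [-0.011, -0.03, 0.032]), (275, [-0.012, -0.035, 0.031]), (280, [-0.012, -0.04, 0.03])]
355 [(250, [-0.005, 0.004, 0.043]), (255, [-0.003, 0.002, 0.042]), (260, [-0.001, -0.0, 0.042]), (265, [0.002, -0.0, 0.042]), (270, [-0.011, -0.029, 0.034]), (275, [-0.012, -0.035, 0.033]), (280, [-0.012, -0.039, 0.032])]
```

View pics/w20.png

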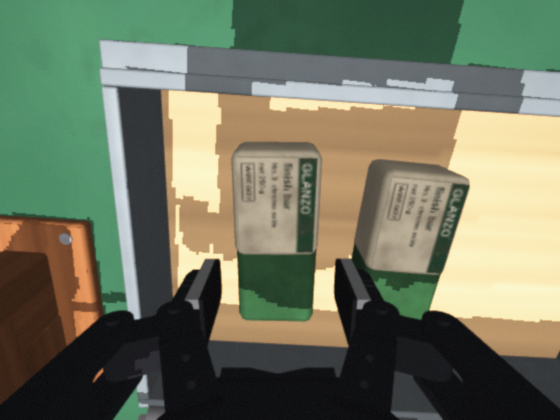

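Run:
```python
from h import *
s=st();print(np.round(s['qpos'],3),np.round(s['joint_efforts'],1),s['contact_force'],s['wrist_torque'])
```

```text
[ 0.138  0.301  1.922 -0.002  0.879 -1.553] [  0.1 -34.5 -22.7  -0.   -0.   -0. ] [0.24610065 0.04775245 0.14341942] [-0.01478197 -0.05569868 -0.04106374]
```

>>> arm_command([
  {"hand": 0.65,"travel": [-0.06,0,0],"rotation": [0,0,0.073]},
  {"hand": 0.65,"travel": [0,0,0],"rotation": [0,0,0]},
])

```text
time: 21.25
eef_pos: [0.5474, 0.1778, 0.0392]
tcp_rot: [0.706, 0.044, -0.042, -0.706]
contact_force: [0.3, -0.2, -0.1]
opening: 0.651
```

```bash
python3 go.py 0.546 0.1774 0.013 96.6
```

```text
t 21.25 pos [0.5474 0.1778 0.0392] th 96.96 tilt y [ 0.003 -0.    -1.   ] open 0.651 F [ 0.3 -0.2 -0.1] q6 -1.55
shift units [-0.005  0.087 -0.001] rows 1 each [-0.005  0.087 -0.001]
turn units [0.001 0.012 0.005] rows 1
```

>>> arm_command([
  {"hand": 0.65,"travel": [-0.005,0.035,0],"rotation": [0,0,0]},
  {"hand": 0.65,"travel": [0,0.03,0],"rotation": [0,0,0]},
  {"hand": 0.65,"travel": [0,0.02,0],"rotation": [0,0,0]},
])

```text
time: 21.62
eef_pos: [0.5462, 0.1777, 0.0129]
tcp_rot: [0.706, 0.044, -0.041, -0.706]
contact_force: [0.2, -0.1, 0.2]
opening: 0.652
```

```bash
python3 go.py 0.546 0.1774 0.013 96.6
```

```text
t 21.62 pos [0.5462 0.1777 0.0129] th 96.97 tilt y [ 0.004 -0.    -1.   ] open 0.652 F [ 0.2 -0.1  0.2] q6 -1.55
shift units [-0.001 -0.    -0.001] rows 1 each [-0.001 -0.    -0.001]
turn units [0.001 0.012 0.008] rows 1
```

>>> arm_command([
  {"hand": 0.3,"travel": [0,0,0],"rotation": [0,0,0]},
  {"hand": 0.3,"travel": [0,0,0],"rotation": [0,0,0]},
  {"hand": 0.3,"travel": [0,0,0],"rotation": [0,0,0]},
  {"hand": 0.3,"travel": [0,-0.03,0],"rotation": [0,0,0]},
  {"hand": 0.3,"travel": [0,-0.04,0],"rotation": [0,0,0]},
], grip_force=50)

```text
time: 22.25
eef_pos: [0.5443, 0.1774, 0.0324]
tcp_rot: [0.706, 0.042, -0.043, -0.706]
contact_force: [0.7, 0.6, -1.5]
opening: 0.445
```

```bash
python3 go.py 0.546 0.1774 0.18 96.6
python3 - <<'E'
from h import *
shot('wrist','w21')
E
```

```text
t 22.25 pos [0.5443 0.1774 0.0324] th 96.96 tilt y [-0.001 -0.001 -1.   ] open 0.445 F [ 0.7  0.6 -1.5] q6 -1.55
shift units [ 0.005 -0.492 -0.001] rows 3 each [ 0.002 -0.164 -0.   ]
turn units [ 0.001  0.012 -0.002] rows 1
```

View pics/w21.png

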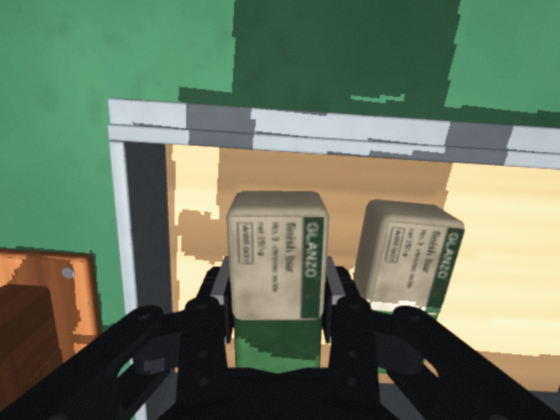

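>>> arm_command([
  {"hand": 0.3,"travel": [0,-0.12,0],"rotation": [0,0,0]},
  {"hand": 0.3,"travel": [0,-0.15,0],"rotation": [0,0,0]},
  {"hand": 0.3,"travel": [0,-0.15,0],"rotation": [0,0,0]},
  {"hand": 0.3,"travel": [0,-0.13,0],"rotation": [0,0,0]},
])

```text
time: 22.8
eef_pos: [0.5426, 0.1772, 0.2019]
tcp_rot: [0.706, 0.041, -0.045, -0.705]
contact_force: [-0.2, 0.7, -1.3]
opening: 0.443
```

```bash
python3 go.py 0.503 -0.199 0.2 87.5
```

```text
t 22.8 pos [0.5426 0.1772 0.2019] th 96.96 tilt y [-0.004 -0.001 -1.   ] open 0.443 F [-0.2  0.7 -1.3] q6 -1.55
shift units [-0.283  0.008 -1.229] rows 7 each [-0.04   0.001 -0.176]
turn units [ 0.002  0.315 -0.009] rows 1
```

>>> arm_command([
  {"hand": 0.3,"travel": [-0.03,0,-0.123],"rotation": [0,0,0]},
  {"hand": 0.3,"travel": [-0.03,0,-0.123],"rotation": [0,0,0]},
  {"hand": 0.3,"travel": [-0.03,0,-0.123],"rotation": [0,0,0]},
  {"hand": 0.3,"travel": [-0.03,0,-0.123],"rotation": [0,0,0]},
  {"hand": 0.3,"travel": [-0.03,0,-0.123],"rotation": [0,0,0]},
  {"hand": 0.3,"travel": [-0.03,0,-0.123],"rotation": [0,0,0]},
  {"hand": 0.3,"travel": [-0.03,0,-0.123],"rotation": [0,0,0]},
  {"hand": 0.3,"travel": [-0.03,0,-0.123],"rotation": [0,0,0]},
  {"hand": 0.3,"travel": [-0.03,0,-0.123],"rotation": [0,0,0]},
  {"hand": 0.3,"travel": [-0.02,0,-0.12],"rotation": [0,0.15,0]},
  {"hand": 0.3,"travel": [0,0,0],"rotation": [0,0.15,0]},
])

```text
time: 24.18
eef_pos: [0.502, -0.2097, 0.2146]
tcp_rot: [0.708, -0.007, 0.02, -0.706]
contact_force: [0.6, 0.4, -1.2]
opening: 0.445
```

```bash
python3 go.py 0.503 -0.199 0.2 87.5
python3 - <<'E'
from h import *
im,d,P,E,p=shot('wrist','w22')
im,d,P,E,p=shot('top','t22')
m=(P[...,2]>.012)&(P[...,2]<.032)&(P[...,0]>.38)&(P[...,0]<.6)&(P[...,1]>-.4)&(P[...,1]<-.1);X=P[m]
print(len(X));
im,d,P,E,p=shot('scene','s22')
E
```

```text
t 24.18 pos [ 0.502  -0.2097  0.2146] th 87.83 tilt y [ 0.017 -0.004 -1.   ] open 0.445 F [ 0.6  0.4 -1.2] q6 -2.12
shift units [0.001 0.049 0.036] rows 1 each [0.001 0.049 0.036]
turn units [0.006 0.011 0.033] rows 1
1405
```

View pics/w22.png

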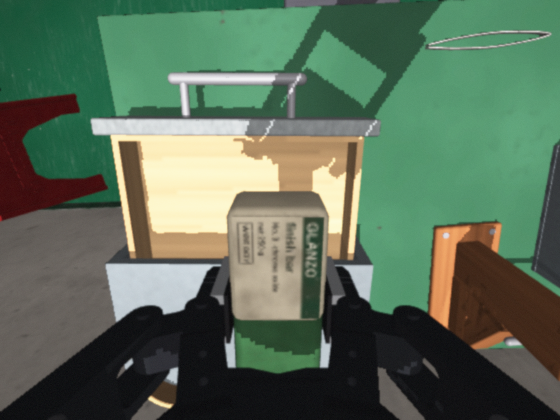

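View pics/s22.png

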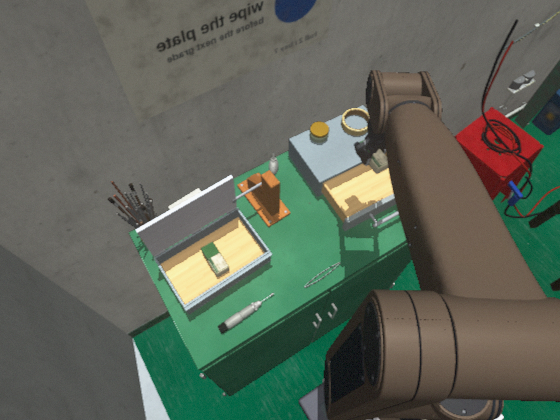

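Measure the drawer's inner edges from the wrist picture.

Run:
```python
from h import *
im,d,P,E,p=shot('wrist','w23')
for r in range(112,150,4): print(r,P[r,180].round(3).tolist())
for r in (180,): 
    for c in list(range(108,160,5))+list(range(330,376,5)): print(c,P[r,c].round(3).tolist())
for r in range(235,275,5): print('b',r,P[r,190].round(3).tolist())
```

```text
112 [0.428, -0.299, 0.048]
116 [0.431, -0.299, 0.048]
120 [0.434, -0.293, 0.07]
124 [0.437, -0.293, 0.071]
128 [0.441, -0.294, 0.071]
132 [0.444, -0.294, 0.072]
136 [0.449, -0.297, 0.062]
140 [0.457, -0.311, 0.021]
144 [0.461, -0.311, 0.02]
148 [0.465, -0.311, 0.022]
108 [0.694, -0.89, -0.865]
113 [0.693, -0.868, -0.86]
118 [0.489, -0.364, 0.062]
123 [0.49, -0.361, 0.058]
128 [0.493, -0.361, 0.048]
133 [0.496, -0.362, 0.036]
138 [0.498, -0.362, 0.024]
143 [0.5, -0.359, 0.019]
148 [0.5, -0.353, 0.019]
153 [0.5, -0.347, 0.02]
158 [0.5, -0.341, 0.021]
330 [0.506, -0.148, 0.021]
335 [0.506, -0.143, 0.021]
340 [0.506, -0.137, 0.021]
345 [0.503, -0.134, 0.033]
350 [0.498, -0.134, 0.056]
355 [0.496, -0.131, 0.064]
360 [0.512, -0.109, -0.001]
365 [0.512, -0.103, -0.001]
370 [0.512, -0.097, -0.0]
375 [0.513, -0.091, -0.0]
b 235 [0.568, -0.313, 0.02]
b 240 [0.574, -0.314, 0.021]
b 245 [0.58, -0.315, 0.021]
b 250 [0.587, -0.316, 0.021]
b 255 [0.594, -0.316, 0.021]
b 260 [0.572, -0.299, 0.076]
b 265 [0.573, -0.297, 0.085]
b 270 [0.58, -0.298, 0.084]
```

>>> arm_command([
  {"hand": 0.3,"travel": [0.01,0.05,0.05],"rotation": [0.006,0.011,0.033]},
  {"hand": 0.3,"travel": [0,0.1,0],"rotation": [0,0,0]},
  {"hand": 0.3,"travel": [0,0.1,0],"rotation": [0,0,0]},
  {"hand": 0.3,"travel": [0,0.1,0],"rotation": [0,0,0]},
  {"hand": 0.3,"travel": [0,0.1,0],"rotation": [0,0,0]},
  {"hand": 0.3,"travel": [0,0.05,0],"rotation": [0,0,0]},
])

```text
time: 25.12
eef_pos: [0.5071, -0.1825, 0.0573]
tcp_rot: [-0.706, 0.01, -0.008, 0.708]
contact_force: [0.3, -0.1, -1.5]
opening: 0.439
```

```bash
python3 go.py 0.505 -0.195 0.012 87.5
python3 - <<'E'
from h import *
im,d,P,E,p=shot('wrist','w24')
E
```

```text
t 25.12 pos [ 0.5071 -0.1825  0.0573] th 88.54 tilt y [-0.003  0.003 -1.   ] open 0.439 F [ 0.3 -0.1 -1.5] q6 -2.08
shift units [-0.005  0.151 -0.042] rows 1 each [-0.005  0.151 -0.042]
turn units [-0.006  0.035 -0.005] rows 1
```

View pics/w24.png

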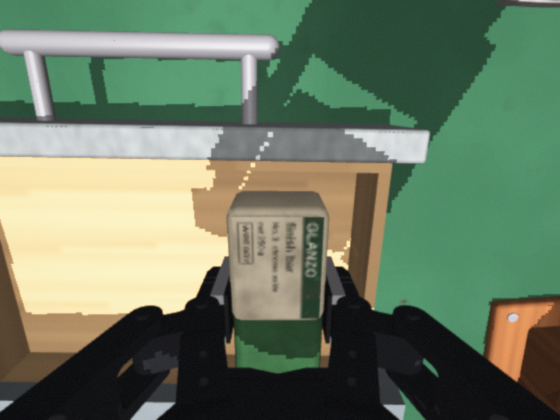

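>>> arm_command([
  {"hand": 0.3,"travel": [-0.005,0.02,-0.042],"rotation": [0,0.035,0]},
  {"hand": 0.3,"travel": [0,0.04,0],"rotation": [0,0,0]},
  {"hand": 0.3,"travel": [0,0.04,0],"rotation": [0,0,0]},
  {"hand": 0.3,"travel": [0,0.03,0],"rotation": [0,0,0]},
])

```text
time: 25.68
eef_pos: [0.5067, -0.1965, 0.0174]
tcp_rot: [-0.706, 0.016, -0.016, 0.707]
contact_force: [0.1, 0.1, -1.7]
opening: 0.444
```

```bash
python3 go.py 0.505 -0.195 0.011 87.5
```

```text
t 25.68 pos [ 0.5067 -0.1965  0.0174] th 87.44 tilt y [ 0.001  0.001 -1.   ] open 0.444 F [ 0.1  0.1 -1.7] q6 -2.08
shift units [-0.006  0.021  0.005] rows 1 each [-0.006  0.021  0.005]
turn units [-0.002 -0.002  0.001] rows 1
```

>>> arm_command([
  {"hand": 0.3,"travel": [0,0.02,0],"rotation": [0,0,0]},
  {"hand": 0.3,"travel": [0,0.005,0],"rotation": [0,0,0]},
  {"hand": 0.55,"travel": [0,0,0],"rotation": [0,0,0]},
  {"hand": 0.65,"travel": [0,0,0],"rotation": [0,0,0]},
  {"hand": 0.65,"travel": [0,0,0],"rotation": [0,0,0]},
  {"hand": 0.65,"travel": [0,-0.06,0],"rotation": [0,0,0]},
  {"hand": 0.65,"travel": [0,-0.12,0],"rotation": [0,0,0]},
  {"hand": 0.65,"travel": [0,-0.15,0],"rotation": [0,0,0]},
  {"hand": 0.65,"travel": [0,-0.15,0],"rotation": [0,0,0]},
  {"hand": 0.65,"travel": [0,-0.15,0],"rotation": [0,0,0]},
])

```text
time: 26.92
eef_pos: [0.506, -0.1961, 0.2072]
tcp_rot: [-0.706, 0.016, -0.016, 0.707]
contact_force: [-0.1, -0.8, 0.4]
opening: 0.648
```

```bash
python3 go.py 0.54 0.243 0.2 90; python3 bars.py d wrist top
python3 - <<'E'
from h import *
im,d,P,E,p=shot('scene','s25')
E
```

```text
t 26.93 pos [ 0.506  -0.1961  0.2072] th 87.45 tilt y [ 0.     0.001 -1.   ] open 0.648 F [-0.1 -0.8  0.4] q6 -2.08
shift units [0.048 0.026 1.467] rows 8 each [0.006 0.003 0.183]
turn units [-0.003 -0.085  0.001] rows 1
wrist bar0_center 0.62 [278. 184.] 3280 [ 0.504 -0.196  0.051] z [0.049 0.052 0.053] [array([ 507.2, -195.7]), array([38.9, 88.3]), 87.1]
top bar0_center 0.66 [190. 200.] 8813 [0.569 0.244 0.067] z [0.022 0.029 0.238] [array([551.7, 239. ]), array([155.4, 258.6]), 2.6]
```

View pics/b_wristd.png

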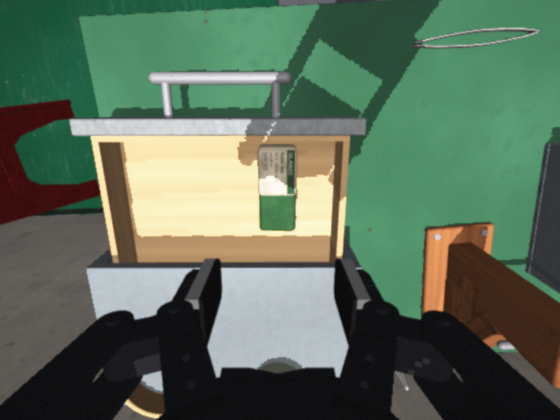

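View pics/b_topd.png

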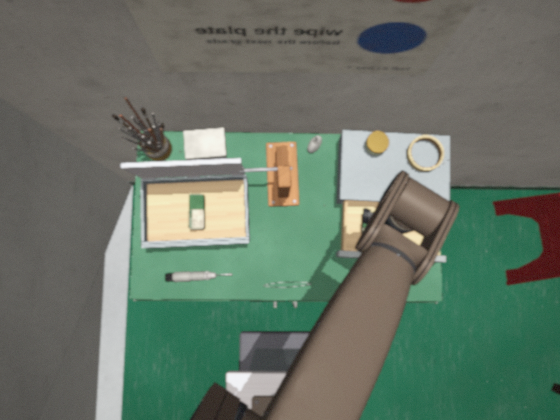

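```bash
cat > bar2.py <<'E'
from h import *
import sys
for n in sys.argv[1:]:
    im,d,P,E,p=shot(n,'b2_'+n)
    rect(P,.047,.062,(.485,.61),(.13,.35))
E
python3 bar2.py top scene
```

```text
487 [546.7 237.1] [83.8 35.8] 2.14 z [0.0512 0.0561 0.0601]
437 [546.4 237.8] [85.7 38.9] 1.29 z [0.0519 0.0563 0.0595]
```

>>> arm_command([
  {"hand": 0.65,"travel": [0,0,0.12],"rotation": [0,-0.08,0]},
  {"hand": 0.65,"travel": [0.005,0,0.17],"rotation": [0,0,0]},
  {"hand": 0.65,"travel": [0.005,0,0.17],"rotation": [0,0,0]},
  {"hand": 0.65,"travel": [0.005,0,0.17],"rotation": [0,0,0]},
  {"hand": 0.65,"travel": [0.005,0,0.17],"rotation": [0,0,0]},
  {"hand": 0.65,"travel": [0.005,0,0.17],"rotation": [0,0,0]},
  {"hand": 0.65,"travel": [0.005,0,0.17],"rotation": [0,0,0]},
  {"hand": 0.65,"travel": [0.005,0,0.17],"rotation": [0,0,0]},
  {"hand": 0.65,"travel": [0.005,0,0.1],"rotation": [0,0,0]},
  {"hand": 0.65,"travel": [0,0,0],"rotation": [0,0,0]},
])

```text
time: 28.52
eef_pos: [0.5108, 0.2401, 0.1865]
tcp_rot: [-0.705, 0.015, 0.011, 0.709]
contact_force: [1.2, -0.6, -0.3]
opening: 0.649
```

```bash
python3 bar2.py wrist scene;  python3 go.py 0.546 0.243 0.05 90
```

```text
3252 [548.1 240.7] [87.8 37.8] 0.83 z [0.0538 0.0557 0.0573]
384 [546.5 238.1] [84.9 38.6] 1.79 z [0.0521 0.0561 0.0597]
t 28.62 pos [0.511  0.2382 0.1866] th 89.57 tilt y [-0.037  0.006 -0.999] open 0.649 F [-0.4 -0.6  0. ] q6 -1.32
shift units [0.133 0.451 0.014] rows 3 each [0.044 0.15  0.005]
turn units [-0.01  -0.014 -0.07 ] rows 1
```

View pics/b2_wrist.png

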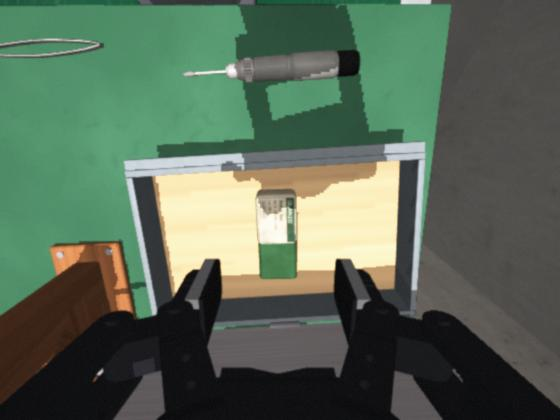

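>>> arm_command([
  {"hand": 0.65,"travel": [0.06,0,0.005],"rotation": [-0.01,-0.04,-0.07]},
  {"hand": 0.65,"travel": [0.05,0.05,0],"rotation": [0,0,0]},
  {"hand": 0.65,"travel": [0,0.1,0],"rotation": [0,0,0]},
  {"hand": 0.65,"travel": [0,0.1,0],"rotation": [0,0,0]},
  {"hand": 0.65,"travel": [0,0.08,0],"rotation": [0,0,0]},
  {"hand": 0.65,"travel": [0,0.02,0],"rotation": [0,0,0]},
])

```text
time: 29.38
eef_pos: [0.5525, 0.2324, 0.0788]
tcp_rot: [0.708, 0.007, 0.002, -0.707]
contact_force: [0.3, -0.6, -0.7]
opening: 0.647
```

```bash
python3 bar2.py wrist;  python3 go.py 0.547 0.24 0.013 91.3
```

```text
8237 [548.2 240.8] [87.9 38.6] 1.29 z [0.0538 0.0557 0.0572]
t 29.43 pos [0.5527 0.2325 0.079 ] th 90.46 tilt y [ 0.013 -0.001 -1.   ] open 0.649 F [-0.  -0.3 -0.5] q6 -1.35
shift units [-0.021  0.22   0.025] rows 2 each [-0.011  0.11   0.013]
turn units [ 0.003 -0.028  0.024] rows 1
```

View pics/b2_wrist.png

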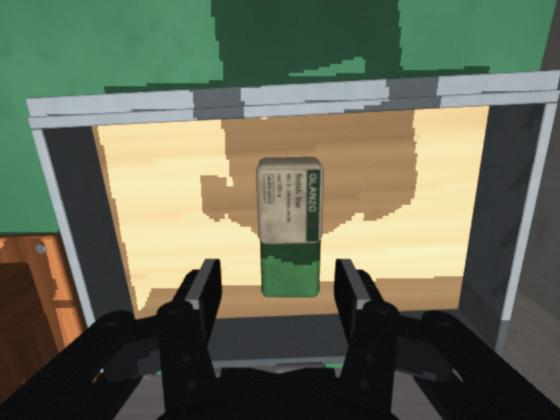

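>>> arm_command([
  {"hand": 0.65,"travel": [-0.018,0.03,0.027],"rotation": [0,-0.028,0.024]},
  {"hand": 0.65,"travel": [0,0.05,0],"rotation": [0,0,0]},
  {"hand": 0.65,"travel": [0,0.05,0],"rotation": [0,0,0]},
  {"hand": 0.65,"travel": [0,0.04,0],"rotation": [0,0,0]},
  {"hand": 0.65,"travel": [0,0.02,0],"rotation": [0,0,0]},
])

```text
time: 30.05
eef_pos: [0.5497, 0.2412, 0.0213]
tcp_rot: [0.707, 0.01, -0.006, -0.707]
contact_force: [0.6, -0.3, 0.3]
opening: 0.653
```

```bash
python3 go.py 0.547 0.2405 0.013 91.3
```

```text
t 30.05 pos [0.5497 0.2412 0.0213] th 91.35 tilt y [ 0.006 -0.    -1.   ] open 0.653 F [ 0.6 -0.3  0.3] q6 -1.35
shift units [-0.009  0.027 -0.002] rows 1 each [-0.009  0.027 -0.002]
turn units [0.001 0.002 0.011] rows 1
```

>>> arm_command([
  {"hand": 0.65,"travel": [-0.008,0.018,0],"rotation": [0,0,0.011]},
  {"hand": 0.65,"travel": [0,0.01,0],"rotation": [0,0,0]},
  {"hand": 0.3,"travel": [0,0,0],"rotation": [0,0,0]},
  {"hand": 0.3,"travel": [0,0,0],"rotation": [0,0,0]},
  {"hand": 0.3,"travel": [0,0,0],"rotation": [0,0,0]},
  {"hand": 0.3,"travel": [0,-0.04,0],"rotation": [0,0,0]},
  {"hand": 0.3,"travel": [0,-0.08,0],"rotation": [0,0,0]},
  {"hand": 0.3,"travel": [0,-0.12,0],"rotation": [0,0,0]},
  {"hand": 0.3,"travel": [0,-0.14,0],"rotation": [0,0,0]},
  {"hand": 0.3,"travel": [0,-0.14,0],"rotation": [0,0,0]},
  {"hand": 0.3,"travel": [0,-0.1,0],"rotation": [0,0,0]},
], grip_force=50)

```text
time: 31.42
eef_pos: [0.5446, 0.2405, 0.203]
tcp_rot: [0.708, 0.006, -0.011, -0.706]
contact_force: [0.9, -0.6, -1.8]
opening: 0.442
```

```bash
python3 go.py 0.500 -0.297 0.2 87.5; python3 bar2.py wrist
```

```text
t 31.43 pos [0.5446 0.2405 0.203 ] th 91.36 tilt y [-0.008 -0.002 -1.   ] open 0.442 F [ 0.9 -0.6 -1.8] q6 -1.35
shift units [-0.191  0.015 -1.788] rows 9 each [-0.021  0.002 -0.199]
turn units [ 0.004  0.129 -0.014] rows 1
few
```

View pics/b2_wrist.png

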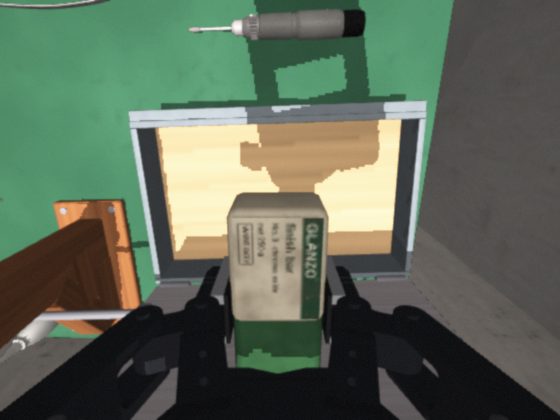

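>>> arm_command([
  {"hand": 0.3,"travel": [-0.015,0,-0.08],"rotation": [0,0,0]},
  {"hand": 0.3,"travel": [-0.015,0,-0.14],"rotation": [0,0,0]},
  {"hand": 0.3,"travel": [-0.015,0,-0.14],"rotation": [0,0,0]},
  {"hand": 0.3,"travel": [-0.015,0,-0.14],"rotation": [0,0,0]},
  {"hand": 0.3,"travel": [-0.015,0,-0.14],"rotation": [0,0,0]},
  {"hand": 0.3,"travel": [-0.015,0,-0.14],"rotation": [0,0,0]},
  {"hand": 0.3,"travel": [-0.015,0,-0.14],"rotation": [0,0,0]},
  {"hand": 0.3,"travel": [-0.015,0,-0.14],"rotation": [0,0,0]},
  {"hand": 0.3,"travel": [-0.015,0,-0.14],"rotation": [0,0,0]},
  {"hand": 0.3,"travel": [-0.015,0,-0.14],"rotation": [0,0,0]},
  {"hand": 0.3,"travel": [-0.015,0,-0.14],"rotation": [0,0,0]},
  {"hand": 0.3,"travel": [-0.015,0,-0.14],"rotation": [0,0,0]},
  {"hand": 0.3,"travel": [-0.01,0,-0.14],"rotation": [0,0.06,0]},
  {"hand": 0.3,"travel": [0,0,0],"rotation": [0,0.07,0]},
])

```text
time: 33.22
eef_pos: [0.498, -0.3023, 0.2047]
tcp_rot: [-0.706, 0.015, -0.016, 0.708]
contact_force: [-0.4, -0.2, -1.4]
opening: 0.443
```

```bash
python3 go.py 0.502 -0.297 0.06 87.5;python3 - <<'E'
from h import *
im,d,P,E,p=shot('wrist','w30')
E
```

```text
t 33.23 pos [ 0.498  -0.3023  0.2047] th 87.48 tilt y [ 0.003  0.002 -1.   ] open 0.443 F [-0.4 -0.2 -1.4] q6 -2.25
shift units [0.011 0.483 0.017] rows 3 each [0.004 0.161 0.006]
turn units [-0.005 -0.001  0.005] rows 1
```

View pics/w30.png

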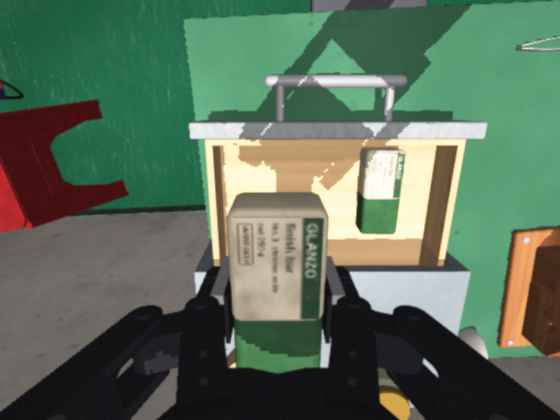

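>>> arm_command([
  {"hand": 0.3,"travel": [0.012,0.07,0.017],"rotation": [0,0,0]},
  {"hand": 0.3,"travel": [0,0.1,0],"rotation": [0,0,0]},
  {"hand": 0.3,"travel": [0,0.1,0],"rotation": [0,0,0]},
  {"hand": 0.3,"travel": [0,0.1,0],"rotation": [0,0,0]},
  {"hand": 0.3,"travel": [0,0.1,0],"rotation": [0,0,0]},
])

```text
time: 33.9
eef_pos: [0.5047, -0.2897, 0.0627]
tcp_rot: [-0.706, 0.011, -0.016, 0.708]
contact_force: [-0.3, -0.1, -1.0]
opening: 0.448
```

```bash
python3 go.py 0.502 -0.297 0.012 87.5
```

```text
t 33.9 pos [ 0.5047 -0.2897  0.0627] th 87.86 tilt y [ 0.008  0.002 -1.   ] open 0.448 F [-0.3 -0.1 -1. ] q6 -2.24
shift units [-0.009  0.169 -0.025] rows 1 each [-0.009  0.169 -0.025]
turn units [-0.004  0.012  0.014] rows 1
```

>>> arm_command([
  {"hand": 0.3,"travel": [-0.009,0.03,-0.025],"rotation": [0,0.012,0.014]},
  {"hand": 0.3,"travel": [0,0.04,0],"rotation": [0,0,0]},
  {"hand": 0.3,"travel": [0,0.04,0],"rotation": [0,0,0]},
  {"hand": 0.3,"travel": [0,0.03,0],"rotation": [0,0,0]},
  {"hand": 0.3,"travel": [0,0.02,0],"rotation": [0,0,0]},
])

```text
time: 34.52
eef_pos: [0.5021, -0.295, 0.0127]
tcp_rot: [-0.706, 0.015, -0.014, 0.708]
contact_force: [-0.0, 0.4, -1.9]
opening: 0.445
```

```bash
python3 go.py 0.502 -0.297 0.011 87.5
```

```text
t 34.52 pos [ 0.5021 -0.295   0.0127] th 87.64 tilt y [-0.     0.003 -1.   ] open 0.445 F [-0.   0.4 -1.9] q6 -2.24
shift units [ 0.     0.006 -0.007] rows 1 each [ 0.     0.006 -0.007]
turn units [-0.005  0.005 -0.001] rows 1
```

>>> arm_command([
  {"hand": 0.3,"travel": [0,0.01,0],"rotation": [0,0,0]},
  {"hand": 0.55,"travel": [0,0,0],"rotation": [0,0,0]},
  {"hand": 0.65,"travel": [0,0,0],"rotation": [0,0,0]},
  {"hand": 0.65,"travel": [0,0,0],"rotation": [0,0,0]},
  {"hand": 0.65,"travel": [0,-0.06,0],"rotation": [0,0,0]},
  {"hand": 0.65,"travel": [0,-0.12,0],"rotation": [0,0,0]},
  {"hand": 0.65,"travel": [0,-0.15,0],"rotation": [0,0,0]},
  {"hand": 0.65,"travel": [0,-0.15,0],"rotation": [0,0,0]},
  {"hand": 0.65,"travel": [0,-0.18,0],"rotation": [0,0,0]},
])

```text
time: 35.65
eef_pos: [0.5012, -0.295, 0.2159]
tcp_rot: [-0.706, 0.015, -0.014, 0.708]
contact_force: [-0.3, -0.7, 0.1]
opening: 0.651
```

```bash
python3 bars.py e wrist; python3 prop.py g;python3 flap.py g | grep top;python3 go.py 0.617 0.023 0.25 93.2
```

```text
wrist bar0_center 0.92 [371. 184.] 3442 [ 0.504 -0.199  0.05 ] z [0.036 0.052 0.053] [array([ 507. , -196.3]), array([38.5, 88. ]), 87.3]
top
796 [654.3  21.7] [166.4  79. ] 3.25 z [0.0068 0.0097 0.0139]
252 [613.7  20.2] [46.3 27.6] 0.57 z [0.1694 0.174  0.1779]
scene
502 [653.6  22.9] [165.1  80.3] 2.84 z [0.0067 0.0096 0.0137]
186 [614.6  21.3] [46.1 30.7] 0.61 z [0.1685 0.1741 0.1774]
wrist
3425 [654.2   1. ] [ 85.8 175.4] 82.11 z [0.0079 0.0093 0.0155]
few
top 0.04 124 [-0.0022 -0.0016 -0.0007]
top 0.06 133 [-0.0034 -0.0025  0.0591]
top 0.08 141 [-0.0044 -0.0036  0.0548]
top 0.1 145 [-0.0054 -0.0047 -0.0035]
top 0.12 152 [-0.0064 -0.0057  0.0495]
top 0.14 172 [-0.0076 -0.0067  0.0433]
top 0.16 466 [-0.0083 -0.0055  0.0015]
top 0.18 173 [-0.0084 -0.0031  0.0425]
t 36.0 pos [ 0.5009 -0.2947  0.2122] th 87.63 tilt y [-0.003  0.006 -1.   ] open 0.65 F [-0.3  0.4  0.6] q6 -2.24
shift units [ 0.342 -0.121  1.075] rows 6 each [ 0.057 -0.02   0.179]
turn units [-0.011 -0.186 -0.006] rows 1
```

View pics/b_wriste.png

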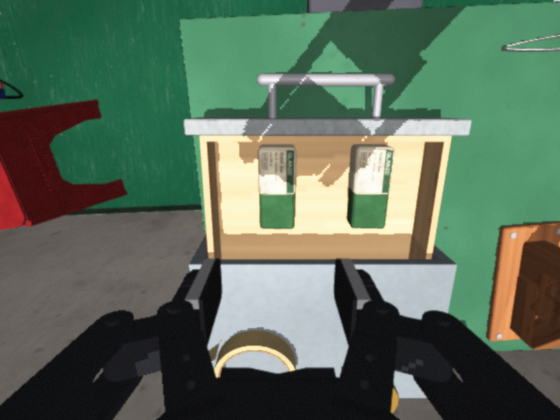

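View pics/p_topg.png

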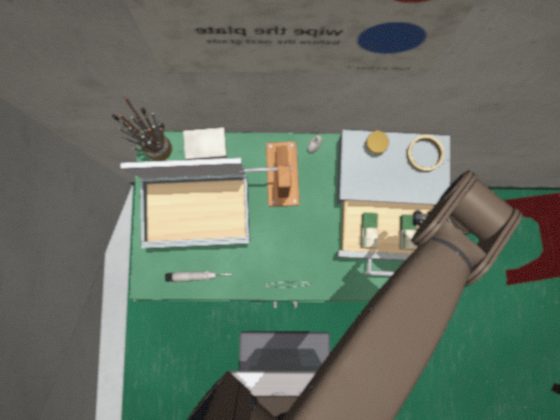

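>>> arm_command([
  {"hand": 0.7,"travel": [0.0,-0.1,0.08],"rotation": [0,-0.09,0]},
  {"hand": 0.7,"travel": [0.05,-0.02,0.15],"rotation": [0,-0.09,0]},
  {"hand": 0.7,"travel": [0.05,0,0.15],"rotation": [0,0,0]},
  {"hand": 0.7,"travel": [0.05,0,0.15],"rotation": [0,0,0]},
  {"hand": 0.7,"travel": [0.05,0,0.15],"rotation": [0,0,0]},
  {"hand": 0.7,"travel": [0.05,0,0.15],"rotation": [0,0,0]},
  {"hand": 0.7,"travel": [0.03,0,0.12],"rotation": [0,0,0]},
  {"hand": 0.7,"travel": [0,0,0.05],"rotation": [0,0,0]},
])

```text
time: 37.0
eef_pos: [0.5687, 0.0185, 0.2358]
tcp_rot: [-0.701, -0.008, 0.028, 0.713]
contact_force: [-0.0, -0.9, 0.7]
opening: 0.7
```

```bash
python3 go.py 0.616 0.021 0.122 93.2;python3 - <<'E'
from h import *
im,d,P,E,p=shot('wrist','w31')
rect(P,.168,.18,(.5,.7),(-.05,.09))
E
```

```text
t 37.0 pos [0.5687 0.0185 0.2358] th 92.92 tilt y [-0.029  0.017 -0.999] open 0.7 F [-0.  -0.9  0.7] q6 -1.78
shift units [ 0.169  0.375 -0.007] rows 3 each [ 0.056  0.125 -0.002]
turn units [-0.035 -0.009 -0.054] rows 1
2135 [616.5  23.6] [49.9 29. ] 3.92 z [0.1715 0.1736 0.1747]
```

View pics/w31.png

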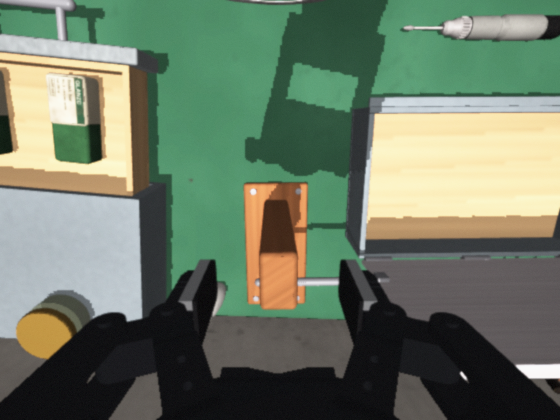

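>>> arm_command([
  {"hand": 0.7,"travel": [0.08,0,0],"rotation": [-0.035,-0.009,-0.054]},
  {"hand": 0.7,"travel": [0.08,0,0],"rotation": [0,0,0]},
  {"hand": 0.7,"travel": [0,0,0],"rotation": [0,0,0]},
])

```text
time: 37.42
eef_pos: [0.6153, 0.02, 0.232]
tcp_rot: [0.707, 0.018, -0.022, -0.707]
contact_force: [0.4, 0.4, -0.6]
opening: 0.7
```

```bash
python3 go.py 0.616 0.022 0.122 93.2
```

```text
t 37.42 pos [0.6153 0.02   0.232 ] th 93.18 tilt y [-0.006 -0.    -1.   ] open 0.7 F [ 0.4  0.4 -0.6] q6 -1.76
shift units [0.005 0.366 0.007] rows 2 each [0.002 0.183 0.003]
turn units [ 0.    -0.001 -0.011] rows 1
```

>>> arm_command([
  {"hand": 0.7,"travel": [0,0.08,0.007],"rotation": [0,0,-0.011]},
  {"hand": 0.7,"travel": [0,0.1,0],"rotation": [0,0,0]},
  {"hand": 0.7,"travel": [0,0.09,0],"rotation": [0,0,0]},
  {"hand": 0.7,"travel": [0,0.06,0],"rotation": [0,0,0]},
  {"hand": 0.7,"travel": [0,0.03,0],"rotation": [0,0,0]},
])

```text
time: 38.05
eef_pos: [0.6116, 0.0174, 0.1207]
tcp_rot: [0.707, 0.017, -0.019, -0.706]
contact_force: [-0.7, -0.7, -0.2]
opening: 0.699
```

```bash
python3 go.py 0.616 0.022 0.122 93.2;python3 rod.py h
```

```text
t 38.05 pos [0.6116 0.0174 0.1207] th 92.91 tilt y [-0.003 -0.002 -1.   ] open 0.699 F [-0.7 -0.7 -0.2] q6 -1.76
shift units [ 0.015 -0.004  0.015] rows 1 each [ 0.015 -0.004  0.015]
turn units [ 0.003 -0.01  -0.006] rows 1
rod 189 [0.6388 0.0959 0.122 ]
foot rear x 0.5719 ztop 0.0088 y range -0.2044 0.115
```

View pics/wrh.png

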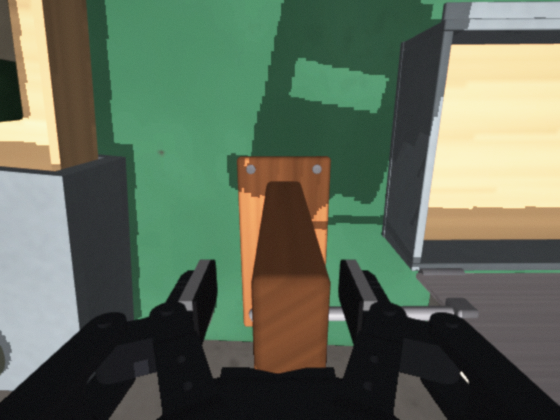

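>>> arm_command([
  {"hand": 0.7,"travel": [0.01,0,0.012],"rotation": [0,0,0]},
  {"hand": 0.2,"travel": [0,0,0],"rotation": [0,0,0]},
  {"hand": 0.2,"travel": [0,0,0],"rotation": [0,0,0]},
  {"hand": 0.2,"travel": [0,0,0],"rotation": [0,0,0]},
  {"hand": 0.2,"travel": [0,0,0],"rotation": [0,0,0]},
], grip_force=70)

```text
time: 38.72
eef_pos: [0.6153, 0.0218, 0.1221]
tcp_rot: [0.707, 0.018, -0.018, -0.706]
contact_force: [0.0, 0.1, -2.1]
opening: 0.342
```

```bash
python3 go.py 0.446 0.0125 0.124 93.2;python3 rod.py i
```

```text
t 38.73 pos [0.6153 0.0218 0.1221] th 92.93 tilt y [-0.001 -0.001 -1.   ] open 0.342 F [ 0.   0.1 -2.1] q6 -1.75
shift units [-0.565 -0.006 -0.002] rows 3 each [-0.188 -0.002 -0.001]
turn units [ 0.003 -0.009 -0.002] rows 1
rod 511 [0.6391 0.081  0.1216]
foot rear x 0.5713 ztop 0.0089 y range -0.1363 0.1149
```

>>> arm_command([
  {"hand": 0.2,"travel": [-0.01,-0.012,0],"rotation": [0,0,0]},
  {"hand": 0.2,"travel": [-0.05,0,0],"rotation": [0,0,0]},
  {"hand": 0.2,"travel": [-0.05,0,0],"rotation": [0,0,0]},
  {"hand": 0.2,"travel": [-0.05,0,0],"rotation": [0,0,0]},
  {"hand": 0.2,"travel": [-0.05,0,0],"rotation": [0,0,0]},
])

```text
time: 39.4
eef_pos: [0.5494, 0.0178, 0.122]
tcp_rot: [0.708, 0.018, -0.02, -0.706]
contact_force: [2.5, -0.9, -4.2]
opening: 0.342
```

```bash
python3 go.py 0.446 0.0125 0.124 93.2;python3 rod.py j
```

```text
t 39.4 pos [0.5494 0.0178 0.122 ] th 93.03 tilt y [-0.002 -0.003 -1.   ] open 0.342 F [ 2.5 -0.9 -4.2] q6 -1.77
shift units [-0.345 -0.006  0.001] rows 2 each [-0.173 -0.003  0.   ]
turn units [ 0.005 -0.006 -0.005] rows 1
rod 75 [0.5956 0.0838 0.0948]
foot rear x 0.5056 ztop 0.0089 y range -0.1362 0.2202
```

>>> arm_command([
  {"hand": 0.2,"travel": [-0.04,-0.004,0],"rotation": [0,0,0]},
  {"hand": 0.2,"travel": [-0.06,0,0],"rotation": [0,0,0]},
  {"hand": 0.2,"travel": [-0.06,0,0],"rotation": [0,0,0]},
  {"hand": 0.2,"travel": [-0.06,0,0],"rotation": [0,0,0]},
  {"hand": 0.2,"travel": [-0.06,0,0],"rotation": [0,0,0]},
  {"hand": 0.2,"travel": [-0.04,0,0],"rotation": [0,0,0]},
])

```text
time: 40.2
eef_pos: [0.4461, 0.0128, 0.1225]
tcp_rot: [0.708, 0.016, -0.021, -0.706]
contact_force: [0.6, 0.8, -5.7]
opening: 0.345
```

```bash
python3 go.py 0.446 0.0125 0.122 93.2;python3 prop.py k
```

```text
t 40.2 pos [0.4461 0.0128 0.1225] th 93.03 tilt y [-0.006 -0.002 -1.   ] open 0.345 F [ 0.6  0.8 -5.7] q6 -1.82
shift units [-0.001  0.002 -0.001] rows 1 each [-0.001  0.002 -0.001]
turn units [ 0.004 -0.006 -0.012] rows 1
top
413 [561.1   5.2] [ 99.4 323. ] 83.86 z [0.0067 0.0102 0.0147]
few
scene
658 [558.6   7.8] [ 97.8 323.4] 85.67 z [0.0068 0.0101 0.0139]
55 [427.7  20.2] [39.8 11.9] 74.61 z [0.1664 0.1726 0.1774]
wrist
4963 [448.7  14.9] [94.6 78.9] 3.1 z [0.0086 0.0099 0.0113]
11101 [435.5  12.1] [66.9 65.2] 50.11 z [0.1704 0.1747 0.1827]
```

View pics/p_scenek.png

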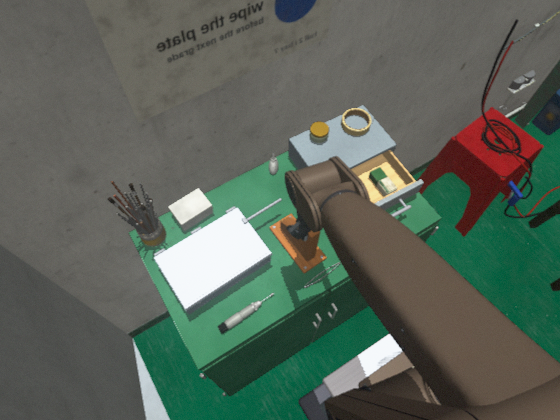

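>>> arm_command([
  {"hand": 0.2,"travel": [0,0.004,0],"rotation": [0,0,0]},
  {"hand": 0.5,"travel": [0,0,0],"rotation": [0,0,0]},
  {"hand": 0.75,"travel": [0,0,0],"rotation": [0,0,0]},
  {"hand": 0.75,"travel": [0,0,0],"rotation": [0,0,0]},
  {"hand": 0.75,"travel": [0,-0.06,0],"rotation": [0,0,0]},
  {"hand": 0.75,"travel": [0,-0.12,0],"rotation": [0,0,0]},
  {"hand": 0.75,"travel": [0,-0.15,0],"rotation": [0,0,0]},
  {"hand": 0.75,"travel": [0,-0.1,0],"rotation": [0,0,0]},
])

```text
time: 41.35
eef_pos: [0.4492, 0.0129, 0.2544]
tcp_rot: [0.707, 0.015, -0.022, -0.707]
contact_force: [0.7, -0.3, -0.4]
opening: 0.755
```

```bash
python3 prop.py l; python3 go.py 0.41 -0.244 0.24 87.5
```

```text
top
301 [5.581e+02 4.000e-01] [ 85.  320.3] 84.89 z [0.0068 0.0102 0.0146]
few
scene
609 [563.2   5.9] [ 98.6 329.8] 84.61 z [0.0067 0.0099 0.014 ]
222 [444.4  11.7] [45.5 31. ] 1.85 z [0.169  0.1743 0.1771]
wrist
3698 [567.    6.3] [107.1 339.8] 82.12 z [0.0074 0.0088 0.0104]
2168 [446.3  14.1] [49.6 29. ] 3.57 z [0.1717 0.1736 0.1748]
t 41.5 pos [0.4496 0.0129 0.2538] th 92.99 tilt y [-0.008 -0.001 -1.   ] open 0.748 F [ 0.3 -0.  -1.7] q6 -1.82
shift units [-0.176  0.048 -0.848] rows 5 each [-0.035  0.01  -0.17 ]
turn units [ 0.003  0.183 -0.015] rows 1
```

View pics/p_wristl.png

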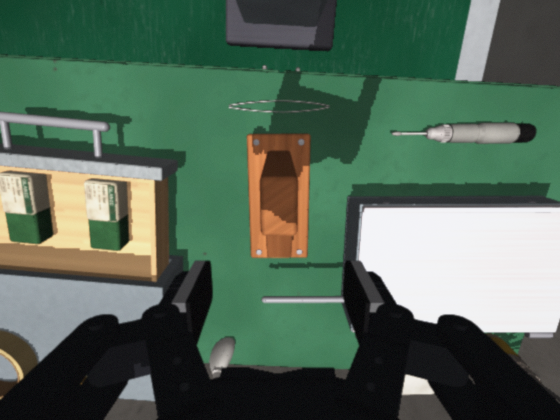

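>>> arm_command([
  {"hand": 0.2,"travel": [0,0,-0.1],"rotation": [0,0,0]},
  {"hand": 0.2,"travel": [-0.03,0,-0.15],"rotation": [0,0,0]},
  {"hand": 0.2,"travel": [-0.04,0,-0.15],"rotation": [0,0.09,0]},
  {"hand": 0.2,"travel": [-0.04,0,-0.15],"rotation": [0,0.09,0]},
  {"hand": 0.2,"travel": [-0.05,0,-0.15],"rotation": [0,0,0]},
  {"hand": 0.1,"travel": [-0.05,0,-0.1],"rotation": [0,0,0]},
  {"hand": 0.1,"travel": [0,0,0],"rotation": [0,0,0]},
])

```text
time: 42.38
eef_pos: [0.3838, -0.2305, 0.2394]
tcp_rot: [-0.703, 0.024, -0.006, 0.711]
contact_force: [-0.6, 0.6, -0.2]
opening: 0.099
```

```bash
python3 go.py 0.370 -0.2435 0.0135 87.5
```

```text
t 42.38 pos [ 0.3838 -0.2305  0.2394] th 87.53 tilt y [-0.024  0.011 -1.   ] open 0.099 F [-0.6  0.6 -0.2] q6 -2.29
shift units [-0.025  0.753 -0.053] rows 4 each [-0.006  0.188 -0.013]
turn units [-0.019  0.001 -0.047] rows 1
```

>>> arm_command([
  {"hand": 0.1,"travel": [-0.04,0,-0.045],"rotation": [-0.019,0,-0.047]},
  {"hand": 0.1,"travel": [0,0.08,0],"rotation": [0,0,0]},
  {"hand": 0.1,"travel": [0,0.12,0],"rotation": [0,0,0]},
  {"hand": 0.1,"travel": [0,0.1,0],"rotation": [0,0,0]},
  {"hand": 0.1,"travel": [0,0.03,0],"rotation": [0,0,0]},
])

```text
time: 43.0
eef_pos: [0.371, -0.2378, 0.1324]
tcp_rot: [-0.704, 0.015, -0.013, 0.709]
contact_force: [0.1, 0.0, 0.5]
opening: 0.099
```

```bash
python3 go.py 0.370 -0.2435 0.0135 87.5;python3 - <<'E'
from h import *
shot('wrist','w40')
E
```

```text
t 43.0 pos [ 0.371  -0.2378  0.1324] th 87.68 tilt y [-0.003  0.007 -1.   ] open 0.099 F [0.1 0.  0.5] q6 -2.33
shift units [-0.001  0.396 -0.022] rows 2 each [-0.001  0.198 -0.011]
turn units [-0.014  0.006 -0.006] rows 1
```

View pics/w40.png

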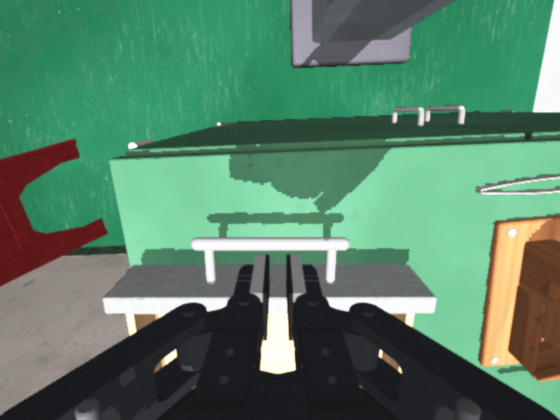

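Run:
```python
from h import *
im,d,P,E,p=shot('wrist','w41')
for c in (210,240,300,340): print([P[r,c].round(3).tolist() for r in (240,245,250)])
print(P[262,265],P[262,292])
```

```text
[[0.392, -0.292, 0.05], [0.396, -0.292, 0.051], [0.401, -0.293, 0.049]]
[[0.394, -0.268, 0.048], [0.397, -0.268, 0.05], [0.402, -0.268, 0.05]]
[[0.395, -0.219, 0.05], [0.399, -0.219, 0.051], [0.405, -0.219, 0.048]]
[[0.397, -0.187, 0.049], [0.4, -0.187, 0.051], [0.405, -0.187, 0.05]]
[ 0.35992783 -0.24277428  0.15543595] [ 0.36009393 -0.23041458  0.15620667]
```

>>> arm_command([
  {"hand": 0.1,"travel": [0,0.08,-0.015],"rotation": [-0.014,0,-0.006]},
  {"hand": 0.1,"travel": [0,0.09,0],"rotation": [0,0,0]},
  {"hand": 0.1,"travel": [0,0.09,0],"rotation": [0,0,0]},
  {"hand": 0.1,"travel": [0,0.08,0],"rotation": [0,0,0]},
  {"hand": 0.1,"travel": [0,0.04,0],"rotation": [0,0,0]},
])

```text
time: 43.72
eef_pos: [0.379, -0.2484, 0.0257]
tcp_rot: [0.712, -0.008, 0.019, -0.702]
contact_force: [-0.8, 0.4, 0.9]
opening: 0.098
```

```bash
python3 go.py 0.370 -0.2425 0.0135 87.5
```

```text
t 43.73 pos [ 0.379  -0.2484  0.0257] th 87.79 tilt y [ 0.015 -0.015 -1.   ] open 0.098 F [-0.8  0.4  0.9] q6 -2.34
shift units [-0.031  0.04   0.019] rows 1 each [-0.031  0.04   0.019]
turn units [0.027 0.01  0.03 ] rows 1
```

>>> arm_command([
  {"hand": 0.1,"travel": [-0.02,0.02,0.019],"rotation": [0.027,0,0.03]},
  {"hand": 0.1,"travel": [0,0.02,0],"rotation": [0,0,0]},
])

```text
time: 43.98
eef_pos: [0.3743, -0.2432, 0.0146]
tcp_rot: [0.707, -0.013, 0.014, -0.707]
contact_force: [-0.4, 0.2, 0.1]
opening: 0.103
```

```bash
python3 go.py 0.507 -0.2485 0.0145 87.5
```

```text
t 43.98 pos [ 0.3743 -0.2432  0.0146] th 87.82 tilt y [ 0.001 -0.001 -1.   ] open 0.103 F [-0.4  0.2  0.1] q6 -2.34
shift units [ 0.443  0.001 -0.001] rows 3 each [ 0.148  0.    -0.   ]
turn units [0.002 0.011 0.002] rows 1
```

Push in steadily.

>>> arm_command([
  {"hand": 0.1,"travel": [0.03,0,0],"rotation": [0,0,0]},
  {"hand": 0.1,"travel": [0.05,0,0],"rotation": [0,0,0]},
  {"hand": 0.1,"travel": [0.05,0,0],"rotation": [0,0,0]},
  {"hand": 0.1,"travel": [0.05,0,0],"rotation": [0,0,0]},
  {"hand": 0.1,"travel": [0.05,0,0],"rotation": [0,0,0]},
  {"hand": 0.1,"travel": [0.05,0,0],"rotation": [0,0,0]},
  {"hand": 0.1,"travel": [0.05,0,0],"rotation": [0,0,0]},
  {"hand": 0.1,"travel": [0.05,0,0],"rotation": [0,0,0]},
])

```text
time: 44.98
eef_pos: [0.4961, -0.2481, 0.0151]
tcp_rot: [0.708, -0.013, 0.013, -0.706]
contact_force: [-1.8, -1.1, -0.6]
opening: 0.097
```

```bash
python3 go.py 0.507 -0.2485 0.0145 87.5;python3 - <<'E'
from h import *
im,d,P,E,p=shot('wrist','w42')
E
```

```text
t 44.98 pos [ 0.4961 -0.2481  0.0151] th 87.84 tilt y [ 0.    -0.002 -1.   ] open 0.097 F [-1.8 -1.1 -0.6] q6 -2.18
shift units [0.036 0.002 0.   ] rows 1 each [0.036 0.002 0.   ]
turn units [0.004 0.011 0.   ] rows 1
```

View pics/w42.png

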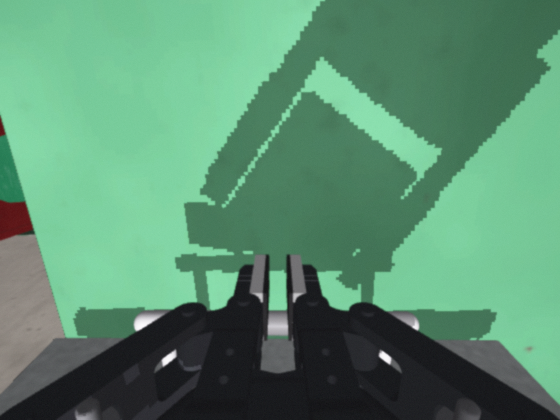

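>>> arm_command([
  {"hand": 0.1,"travel": [0.03,0,0],"rotation": [0,0,0]},
  {"hand": 0.1,"travel": [0.02,0,0],"rotation": [0,0,0]},
  {"hand": 0.1,"travel": [0.02,0,0],"rotation": [0,0,0]},
])

```text
time: 45.4
eef_pos: [0.5072, -0.2485, 0.0155]
tcp_rot: [-0.706, 0.023, 0.002, 0.708]
contact_force: [-25.8, -1.2, 18.7]
opening: 0.103
```

```bash
python3 go.py 0.507 -0.2485 0.0145 87.5
```

```text
t 45.4 pos [ 0.5072 -0.2485  0.0155] th 88.28 tilt y [-0.035  0.004 -0.999] open 0.103 F [-25.8  -1.2  18.7] q6 -2.15
shift units [-0.001  0.003 -0.   ] rows 1 each [-0.001  0.003 -0.   ]
turn units [-0.005  0.026 -0.067] rows 1
```

>>> arm_command([
  {"hand": 0.1,"travel": [-0.03,0,0],"rotation": [0,0,0]},
  {"hand": 0.1,"travel": [-0.1,0,0],"rotation": [0,0,0]},
  {"hand": 0.1,"travel": [-0.1,-0.05,0],"rotation": [0,0,0]},
  {"hand": 0.1,"travel": [0,-0.18,0],"rotation": [0,0,0]},
  {"hand": 0.1,"travel": [0,-0.18,0],"rotation": [0,0,0]},
  {"hand": 0.1,"travel": [0,-0.18,-0.1],"rotation": [0,0,0]},
  {"hand": 0.1,"travel": [0,-0.1,-0.18],"rotation": [0,0,0]},
  {"hand": 0.1,"travel": [0,0,-0.18],"rotation": [0,0,0]},
  {"hand": 0.1,"travel": [0,0,-0.18],"rotation": [0,0,0]},
  {"hand": 0.1,"travel": [0,0,0],"rotation": [0,0,0]},
])

```text
time: 46.65
eef_pos: [0.4402, -0.4446, 0.2345]
tcp_rot: [0.709, -0.018, 0.004, -0.705]
contact_force: [-0.0, 0.1, -0.6]
opening: 0.103
```

```bash
python3 go.py 0.507 -0.2485 0.0145 87.5; python3 m2.py | grep -v rod; python3 prop.py z
python3 - <<'E'
from h import *
for n in ['top','scene']:
    im,d,P,E,p=shot(n,'z_'+n)
    for t in ['oil_bottle','handpiece','paste_pot']:
        for q in ctrl.masks_of(n,t)[:1]:
            X=P[q['region']];print(n,t,round(q['score'],2),np.nanmedian(X,axis=0).round(3))
E
```

```text
t 46.65 pos [ 0.4402 -0.4446  0.2345] th 88.25 tilt y [-0.019 -0.004 -1.   ] open 0.103 F [-0.   0.1 -0.6] q6 -2.48
shift units [0.217 0.726 0.664] rows 6 each [0.036 0.121 0.111]
turn units [ 0.01   0.025 -0.036] rows 1
top
flap front x= [-0.0564  0.4772] back [-0.0536  0.6461] at y=.237 0.4638564988569776 0.63341401673956 y ends 0.10702020468745672 0.3749842176307863
chest front [0.0434 0.5853] 0.5744519531029465 left y [-0.0357 -0.0998] right [-0.0017 -0.3857] -0.1230392388893927 -0.38682025737957193
handle [0.0314 0.5312] 0.5233492551705236 -0.3138431711929044 -0.1853262428661423 0.05905666856011438
scene
flap front x= [-0.0571  0.4778] back [-0.0612  0.6479] at y=.237 0.4642371665940156 0.6333651016928634 y ends 0.10715534073564001 0.3754742018961717
chest front [0.0384 0.5855] 0.5759143258504654 left y [-0.0352 -0.0999] right [ 0.0172 -0.396 ] -0.12281029183157602 -0.3848511983314242
handle [0.0359 0.5334] 0.5244251844873915 -0.31435452872131214 -0.18685390278983965 0.058185696966325695
top
979 [558.8   7.2] [ 95.7 320.2] 85.26 z [0.0067 0.0101 0.0142]
258 [445.6  11.9] [47.4 27.2] 0.76 z [0.1707 0.1744 0.1783]
scene
640 [560.9   6.8] [ 98.3 325.2] 85.1 z [0.0068 0.0098 0.0139]
222 [444.8  11.9] [45.5 31.9] 6.75 z [0.1684 0.1743 0.1773]
wrist
few
few
top oil_bottle 0.5 [ 0.728 -0.058  0.036]
top handpiece 0.64 [0.387 0.261 0.021]
top paste_pot 0.73 [ 0.711 -0.203  0.12 ]
scene oil_bottle 0.46 [ 0.73  -0.057  0.028]
scene handpiece 0.73 [0.386 0.262 0.021]
scene paste_pot 0.6 [ 0.709 -0.202  0.119]
```

View pics/z_top.png

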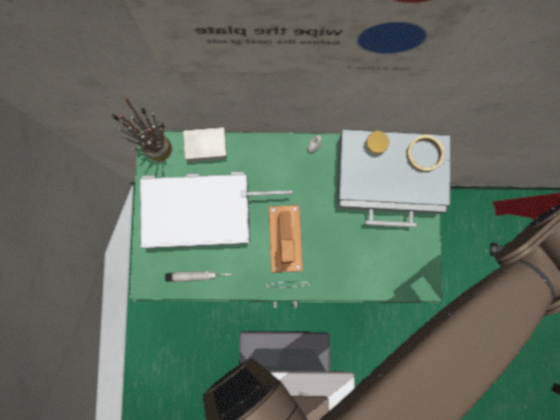

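View pics/z_scene.png

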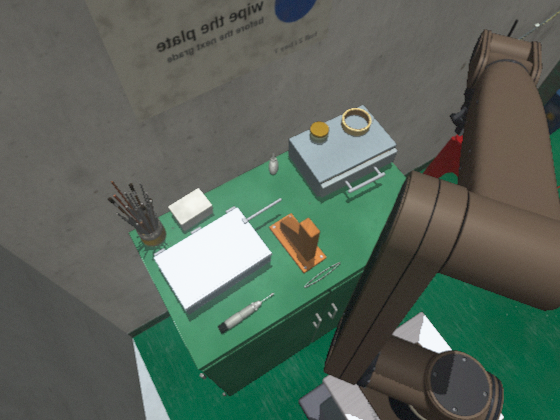

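Everything matches the goal: the flap is shut, the prop is upright, and the handle is back at x = 0.5235, as at the start. The bystanders haven't moved and the arm is clear, so I'm handing in.

```bash
python3 -c "
from plant import ctrl
print(ctrl.sign_off(), ctrl.get_state()['time'])"
```

```text
the job is handed in; nothing more can be done
the job is handed in; nothing more can be done
```

The job is done and handed in, at about 47 s of the 210 s allowed. I opened the drawer, propped the flap, laid both bars in the drawer, drew the prop out and pushed the drawer home, in that order.

**Last checks**
- **Bars:** only two were in the bin. Both lay flat in the drawer and the bin was empty. I last saw them after the prop was set down, just before closing the drawer.
- **Flap:** shut, with its edges where they were at the start.
- **Prop:** standing upright, clear of the rod, near where it began.
- **Drawer:** fully home, with the handle at x = 0.5235 as measured before opening. It stopped hard at about 26 N along the push (about 32 N in all on the fingers).
- **Bystanders:** bottle, handpiece and pot were within about 4 mm of their first readings.

**What disagreed or failed**
- **First pull missed:** the fingertips sat about 16 mm behind the reported TCP, not 25 mm ahead as stated. They passed over the handle without moving the drawer, and the second pull worked after I corrected for this.
- **Prop set twice:** it first settled with the flap at about 82°, so I nudged it forward and the flap stood at about 87°.
- **Network errors:** the trained networks found only one of the bars at a time. Once they took the whole bin for a bar, so I measured that bar from depth instead.

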